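# Restack the ring weights on their carrier

## Robot

A 6-joint arm with a two-finger parallel gripper is mounted at the origin on the work surface. World frame = base frame: x ahead of the robot, y to its left, z up, the work surface at z = 0. Lengths are in m, angles in rad, forces in N, time in s.
With the tool pointing down it reaches from about 0.325 to 0.875 m from the base axis. Payload 4.4 kg.
Tool frame: the origin (TCP) lies midway between the tips of the shut fingers; the grasp point (between the pads) lies 19 mm behind it; z points along the fingers, y is the direction in which the jaws open and shut (so a half turn about z gives the same grasp; the last joint's range is limited). The gripper opens to 85 mm and grips with 20 to 120 N. Pads are 22 mm wide; open, the fingers measure 114 mm over their backs; the gripper's body (76 mm by 85 mm) begins 54 mm behind the grasp point. The pads swing forward as they close: fully open they stand 13 mm farther back than shut.
Start: joints at [0.964, 0.207, 1.542, -0, 1.393, -0.15], TCP at [0.254, 0.516, 0.206] pointing down, gripper open.
Joint ranges: [-2.73, 2.73], [-0.86, 2.22], [0.23, 2.46], [-1.11, 4.25], [0.08, 2.63], [-2.82, 2.82]. Speed limits (rad/s): [2.79, 2.79, 3.14, 3.14, 3.14, 3.14].

## Interface

Orientations are given as a unit quaternion [w, x, y, z].
In Python, from rig import robot gives the robot as it stands.
- The arm moves only by the tool move_arm, never from a script. Its argument "deltas" is a list of rows, each an object of numbers: "grip": the closure, from 0 (fully open) to 1 (shut); "dx", "dy", "dz": the shift along the tool's x, y, z in mm; "yaw": the turn about the tool's z in degrees. A call has 1 to 8 rows; each row shifts and turns the pose as measured when the row begins, along the tool's axes as they then stand; what a row does not reach is not made up. A row lasts 1/10 s, in which the tool goes at most 50 mm and 8.59 degrees, less where a joint would pass 70% of its speed; a pose out of reach is approached as far as the arm can. A call with a gripper value outside its range is refused whole. The fingers move at their own pace and stop on an object; "squeeze" is the grip in N (left out, the last holds). Time passes only in rows, so rows that do not move let the fingers close. It gives the time, the measured TCP pose, the force and the opening at its end, in the units of the state.
- robot.read_state(): the state, without advancing time (a new reading comes with each control period).
- robot.camera(name): name is "scene" or "top" or "wrist"; returns a dict with "img" (480x640x3 uint8, red, green, blue), "vertical_fov" (degrees; the focal length in pixels is half the picture's height over the tangent of half this angle, whatever the lens; pixels are square), "cx", "cy" (the principal point, pixels), "R" (3x3) and "t" (3): a world point X has camera coordinates R X + t. Camera axes: x right, y down, z forward; pixel columns grow to the right and rows downward; lengths in m; the calibration is good to about 2 mm. A picture is of the moment at which its call begins. There is no depth.
- robot.hand_in(): hands the job in, once; it reports no verdict.
The state is a dict: "t": time; "joint_pos": joint angles; "qvel": joint speeds; "effort": joint torques, N m; "tcp_pos": TCP position; "tool_rot": TCP orientation; "force": force on the tool from outside, world axes, zero at the start; "wrist_torque": the same for the moment, N m; "gripper_width": opening from 0.0 (shut) to 1.0 (fully open).
Only numpy, scipy, OpenCV 4.12 (cv2) and the standard library are available. Lean on these libraries where they do the work, as an engineer would, in place of code of your own. Each camera call takes 0.05 s, during which the arm holds its last target.

## Task

Put the set of three brass ring weights back on the steel post of the green carrier for the next customer: the biggest first, then the middle one, then the smallest on top, each threaded over the post and lowered until it lies flat and fully home. The set is for sale, so do not drop the rings on or force them against the carrier: feel gently for the post and ease each ring down. Leave the other wares on the stall where they are.

Things in the scene. Friction and masses are not known exactly. Their poses are not given: they have to be found in the camera images.
- foot: the carrier: a green round foot, 84 mm diameter, 14 mm thick, fixed to the table, with an upright steel post on it. Origin at the centre of the foot's underside, z up. The foot, the post and a stack standing on it bear 35 N at most: a ring pushed blindly down on the post's top, exceeds that; a ring must not be let fall by more than a few mm; 3 to 8 N is plenty to feel the post and to seat a ring
- foot_axis (a point): point on the axis of the foot, 68 mm above its underside: level with the post's flat top. The post (17 mm diameter, 54 mm tall, 1.5 mm chamfer at the top; 1.5 mm play all round in a ring) is NOT on this axis: its own axis is 6 mm away in a direction that differs every time and no pose tells (nor does the foot's yaw); see it or feel for it. It stands firm
- big_ring: loose brass ring weight, outer diameter 66 mm, 18 mm thick, straight round bore of 20 mm diameter, lying flat; origin at the centre of its underside, z along its axis (up). Goes on first, underside 14 mm above the foot's origin when home; mass 0.32 to 0.58 kg
- middle_ring: loose brass ring weight, outer diameter 54 mm, 16 mm thick, straight round bore of 20 mm diameter, lying flat; origin at the centre of its underside, z along its axis (up). Goes on second, underside 32 mm above the foot's origin when home; mass 0.18 to 0.34 kg
- small_ring: loose brass ring weight, outer diameter 42 mm, 14 mm thick, straight round bore of 20 mm diameter, lying flat; origin at the centre of its underside, z along its axis (up). Goes on last, underside 48 mm above the foot's origin when home (the post then stands out 6 mm above it); mass 0.09 to 0.17 kg
- napkin_ring: bystander: dark wooden napkin ring, 48 mm diameter, 30 mm high, standing upright; origin at the centre of its underside
- bird: bystander: white china bird, about 40 mm across and 50 mm high; origin under its centre
- clay_pot: bystander: open terracotta pot with two handles, 100 mm diameter, 95 mm high; origin under its centre
- mug: bystander: blue mug, 76 mm diameter plus a handle, 85 mm high; origin under its centre
- vase: bystander: white vase, 68 mm diameter, 110 mm high; origin under its centre
- tin_box: bystander: red tin box, 90 x 140 mm, 50 mm high; origin under its centre
- bell: bystander: small brass table bell with an upright handle, 48 mm diameter, 68 mm high; origin under its centre

How it is judged:
On the way, in this order (a step that is already met when the one before it is completed fails the run):
1. the biggest ring is on the post and home on the foot (z of big_ring in the frame of foot below 0.0165 m and horizontal distance between big_ring and foot below 0.01 m and angle between big_ring's own z axis and vertical below 0.07 rad), for 0.2 s.
2. the middle ring is on the post and home on the biggest (all of step 1 and z of middle_ring in the frame of foot below 0.0345 m and horizontal distance between middle_ring and foot below 0.01 m and angle between middle_ring's own z axis and vertical below 0.07 rad), for 0.2 s.
3. the smallest ring is on the post and home on the middle one (all of step 2 and z of small_ring in the frame of foot below 0.0505 m and horizontal distance between small_ring and foot below 0.01 m and angle between small_ring's own z axis and vertical below 0.07 rad), for 0.2 s.
At the end, for the whole second after the job is handed in: All three rings are threaded on the post, biggest at the bottom, smallest on top, each within 2.5 mm of its fully-home height and within 10 mm sideways of the foot's centre, flat to within 0.07 rad, released and at rest (all of step 3 and linear speed of each of big_ring, middle_ring, small_ring below 0.01 m/s); the robot touches nothing.
It fails at once if the carrier, or what stands on it, is pressed or struck with more than 35 N (contact force between foot and anything else above 35 N).
It fails at once if a ring is dropped onto the carrier (falls free over it faster than 0.3 m/s, that is from more than about 5 mm) ((contact force between the fingers and big_ring below 0.05 N and linear speed of big_ring above 0.3 m/s and horizontal distance between big_ring and foot below 0.04 m) or (contact force between the fingers and middle_ring below 0.05 N and linear speed of middle_ring above 0.3 m/s and horizontal distance between middle_ring and foot below 0.04 m) or (contact force between the fingers and small_ring below 0.05 N and linear speed of small_ring above 0.3 m/s and horizontal distance between small_ring and foot below 0.04 m)).
It fails at once if a bystander is moved more than 20 mm (distance of any of napkin_ring, bird, clay_pot, mug, vase, tin_box, bell from where it was at the start of the episode above 0.02 m).
It also fails if it takes over 72 s, if anything falls off the work surface, if the arm or the gripper's body presses on something with over 40 N, if the wrist force passes 120 N, or if a joint passes its speed limit or range.

## Working session

There is one attempt and no reset: what is moved stays moved. The work goes in short steps, Python scripts to look and compute and a tool call to move; the robot and the scene stay as the last step left them, time stands still between calls to the robot, and variables do not carry over. Pictures are saved under pics/ and viewed, and the job is handed in when it is done.

Besides the shell and the picture viewer there is one more tool, called as name(argument=value, ...), one argument or row to a line, values as JSON. move_arm: Moves the arm, as the interface text tells. Its arguments: {"type":"object","properties":{"deltas":{"type":"array","items":{"type":"object","properties":{"grip":{"type":"number"},"dx":{"type":"number"},"dy":{"type":"number"},"dz":{"type":"number"},"yaw":{"type":"number"}}}},"squeeze":{"type":"number"}},"required":["deltas"]}

```bash
mkdir -p pics; ls; cat > h.py <<'E'
import numpy as np,cv2
from rig import robot
def cam(n,f=None):
    c=robot.camera(n); c['R']=np.array(c['R']);c['t']=np.array(c['t'])
    if f: cv2.imwrite('pics/'+f,cv2.cvtColor(np.asarray(c['img']),cv2.COLOR_RGB2BGR))
    return c
def fl(c): return 240/np.tan(np.radians(c['vertical_fov'])/2)
def ray(c,u,v,z):
    d=c['R'].T@np.array([(u-c['cx'])/fl(c),(v-c['cy'])/fl(c),1]); o=-c['R'].T@c['t']
    return o+d*(z-o[2])/d[2]
def proj(c,X):
    p=c['R']@np.array(X)+c['t']; return p[:2]/p[2]*fl(c)+[c['cx'],c['cy']]
E
python3 - <<'E'
from h import *
print(robot.read_state())
for n in('scene','top','wrist'):
    c=cam(n,n+'0.png'); print(n,c['vertical_fov'],c['cx'],c['cy'],-c['R'].T@c['t'],c['R'])
E
```

```text
pics
{'t': 0.0, 'joint_pos': array([ 9.63453479e-01,  2.07456974e-01,  1.54300024e+00,  3.62932995e-05,
        1.39347214e+00, -1.50491189e-01]), 'qvel': array([ 0.00035626,  0.00074371, -0.00263222, -0.00163683, -0.0010411 ,
        0.00095876]), 'effort': array([-1.35097867e-03, -3.83030105e+01, -2.91596729e+01, -2.89016043e-04,
        1.05324053e-02, -1.85321318e-05]), 'tcp_pos': array([0.25316429, 0.51534756, 0.20528288]), 'tool_rot': array([-4.48780803e-04,  2.26447508e-01,  9.74022669e-01, -1.07886693e-03]), 'force': array([ 0.09368656, -0.57845831,  0.04901283]), 'wrist_torque': array([ 0.0576549 , -0.02425396, -0.02138527]), 'gripper_width': 1.0017303441003294}
scene 55.07659521985311 329.5751209157574 233.04664784166323 [0.89080072 0.47117631 0.79060711] [[-0.83401985  0.55168843 -0.00712448]
 [ 0.44503957  0.66504787 -0.59970919]
 [-0.3261145  -0.50334004 -0.80018631]]
top 42.93717611245603 327.3291272666461 239.92553813312685 [ 0.3992871  -0.01172602  1.4818895 ] [[-0.02450279 -0.99960699 -0.01361941]
 [-0.99105518  0.02607637 -0.13088029]
 [ 0.131184    0.01029066 -0.99130463]]
wrist 62.05783036276944 321.61118870599097 241.27607841725037 [0.19562879 0.54428336 0.37234767] [[ 0.44159813  0.8972089  -0.0026977 ]
 [ 0.86677606 -0.42583899  0.25953884]
 [ 0.23171177 -0.11695017 -0.9657289 ]]
```

View pics/top0.png

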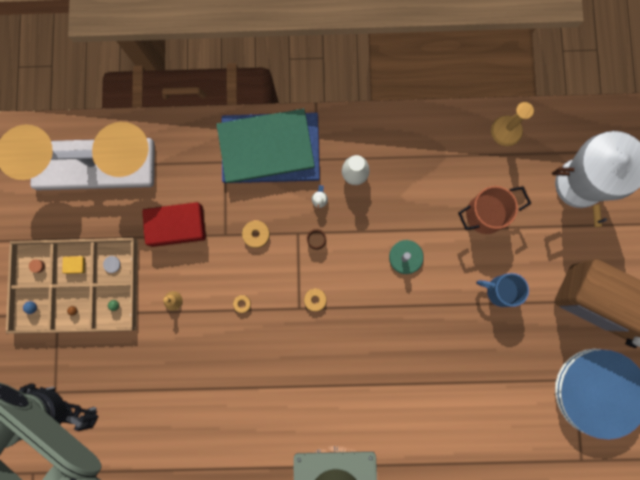

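View pics/scene0.png

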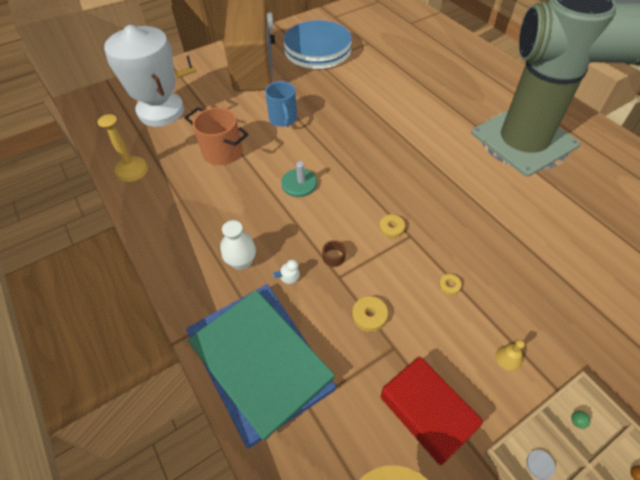

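View pics/wrist0.png

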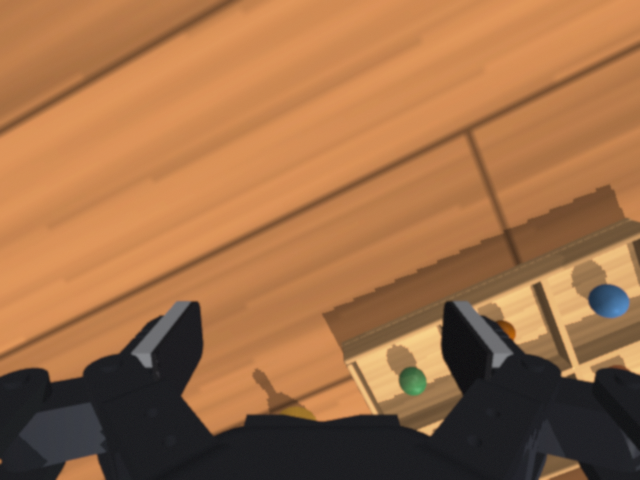

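The top view shows the big ring at (256,234), middle (315,300), small (241,304), and foot (406,257) with the post tilted by perspective. Now I'll measure them in both views.

```bash
cat > m.py <<'E'
from h import *
def blobs(c,kind):
    hsv=cv2.cvtColor(np.asarray(c['img']),cv2.COLOR_RGB2HSV)
    if kind=='brass': m=cv2.inRange(hsv,(17,130,120),(30,255,255))
    if kind=='green': m=cv2.inRange(hsv,(65,90,30),(90,255,255))
    if kind=='steel': m=cv2.inRange(hsv,(0,0,90),(180,60,255))
    n,l,s,ce=cv2.connectedComponentsWithStats(m)
    return [(i,s[i],ce[i],l==i) for i in range(1,n) if s[i][4]>25]
E
python3 - <<'E'
from m import *
for n in('top','scene'):
    c=cam(n)
    for k in('brass','green','steel'):
        for i,s,ce,m in blobs(c,k):
            if s[4]<3000: print(n,k,s,ce.round(1),ray(c,*ce,0.015).round(4))
    for z,lab,uv in [(.018,'big',(256,234) if n=='top' else (370,313)),(.016,'mid',(315,300) if n=='top' else (392,225)),(.014,'small',(241,304)if n=='top' else (451,284)),(.014,'foot',(406,257)if n=='top' else (299,182))]:
        print(n,lab,ray(c,*uv,z).round(4))
    img=np.asarray(c['img'])[:,:,::-1]
    a=[(225,205,120,120),(376,222,60,60)] if n=='top' else [(340,190,140,150),(270,150,60,60)]
    for j,(x,y,w,h) in enumerate(a):
        cv2.imwrite(f'pics/{n}_c{j}.png',cv2.resize(img[y:y+h,x:x+w],None,fx=4 if j==0 else 8,fy=4 if j==0 else 8,interpolation=cv2.INTER_NEAREST))
E
```

```text
top brass [515 102  19  17 240] [524.3 110.2] [ 0.9054 -0.4935  0.015 ]
top brass [493 118  28  27 464] [504.9 132.5] [ 0.8496 -0.4421  0.015 ]
top brass [  93  122   54   54 2289] [119.7 148.5] [0.8362 0.5138 0.015 ]
top brass [   0  125   52   54 2264] [ 24.1 151.5] [0.8352 0.7527 0.015 ]
top brass [594 205   6  16  73] [596.7 212.2] [ 0.644  -0.6511  0.015 ]
top brass [242 221  27  26 516] [255.3 233.7] [0.6132 0.1783 0.015 ]
top brass [ 62 256  23  18 379] [ 72.3 264.4] [0.5498 0.6236 0.015 ]
top brass [304 289  22  22 327] [314.8 299.9] [0.4494 0.0369 0.015 ]
top brass [164 292  18  16 165] [171.  298.6] [0.461  0.3826 0.015 ]
top brass [234 296  16  17 175] [241.4 303.9] [0.4441 0.2131 0.015 ]
top green [391 242  31  31 648] [405.9 257. ] [ 0.547  -0.1849  0.015 ]
top steel [342 155  27  30 649] [355.1 169.6] [ 0.766  -0.0692  0.015 ]
top steel [221 156   3  27  45] [221.7 169.3] [0.7761 0.2599 0.015 ]
top steel [312 185  16  23 218] [319.3 197.7] [0.6981 0.0205 0.015 ]
top steel [389 240  34  19  51] [405.5 246.1] [ 0.5734 -0.1852  0.015 ]
top steel [401 252  11   9  69] [406.
[... 2079 characters left out ...]
  47 134] [278.4 100.9] [ 0.4442 -0.4634  0.015 ]
scene steel [ 472  112  108   64 2546] [523.  147.1] [0.0383 0.0273 0.015 ]
scene steel [293 161  14  23 176] [299.9 171.7] [ 0.5333 -0.205   0.015 ]
scene steel [ 220  220   36   50 1303] [236.4 245.6] [ 0.7526 -0.0967  0.015 ]
scene steel [272 259  28  25 397] [288.8 271.9] [0.695  0.0187 0.015 ]
scene steel [203 284  80  35 104] [244.4 299.4] [0.7965 0.0247 0.015 ]
scene steel [309 387  28  22  34] [322.3 397.9] [0.7735 0.2618 0.015 ]
scene steel [527 449  28  31 675] [540.5 464.3] [0.5506 0.5299 0.015 ]
scene big [0.6159 0.1815 0.018 ]
scene mid [0.4529 0.04   0.016 ]
scene small [0.4465 0.217  0.014 ]
scene foot [ 0.5518 -0.1789  0.014 ]
```

move_arm(
  deltas=[
    {"grip":0,"dx":-47,"dy":-14,"dz":0},
    {"grip":0,"dx":-47,"dy":-14,"dz":0},
    {"grip":0,"dx":-47,"dy":-14,"dz":0},
    {"grip":0,"dx":-47,"dy":-14,"dz":0},
    {"grip":0,"dx":-47,"dy":-14,"dz":0},
    {"grip":0,"dx":-47,"dy":-14,"dz":0},
    {"grip":0,"dx":-47,"dy":-14,"dz":0},
    {"grip":0,"dx":-47,"dy":-14,"dz":0},
  ],
  squeeze=40,
)

```text
invalid input at $.deltas[0]: expected keys grip, dx, dy, dz, yaw
```

```bash
cat >> h.py <<'E'
def toolR():
    from scipy.spatial.transform import Rotation as Q
    q=robot.read_state()['tool_rot']; return Q.from_quat([q[1],q[2],q[3],q[0]]).as_matrix()
def go(X):
    s=robot.read_state(); print('t',s['t'],'tcp',s['tcp_pos'].round(4),'F',s['force'].round(2),'w',round(s['gripper_width'],4))
    print('delta tool mm',(toolR().T@(np.array(X)-s['tcp_pos'])*1000).round(1))
E
python3 - <<'E'
from h import *
print(toolR().round(3))
go([.613,.179,.2])
c=cam('wrist','w1.png')
E
```

```text
[[-0.897  0.441 -0.001]
 [ 0.441  0.897 -0.001]
 [ 0.    -0.001 -1.   ]]
t 0.25 tcp [0.2534 0.5157 0.2059] F [-0.33 -0.54  0.26] w 0.9972
delta tool mm [-471.3 -143.6    6. ]
```

View pics/w1.png

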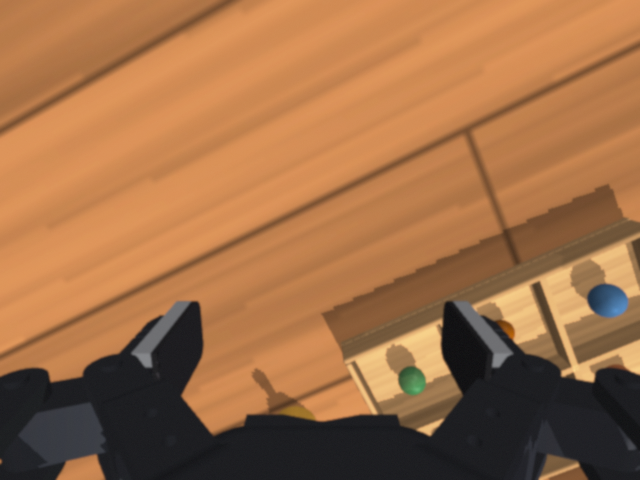

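move_arm(
  deltas=[
    {"grip":0,"dx":-49,"dy":-8,"dz":0,"yaw":0},
    {"grip":0,"dx":-47,"dy":-14,"dz":0,"yaw":0},
    {"grip":0,"dx":-47,"dy":-14,"dz":0,"yaw":0},
    {"grip":0,"dx":-47,"dy":-14,"dz":0,"yaw":0},
    {"grip":0,"dx":-47,"dy":-14,"dz":0,"yaw":0},
    {"grip":0,"dx":-47,"dy":-14,"dz":0,"yaw":0},
    {"grip":0,"dx":-47,"dy":-14,"dz":0,"yaw":0},
    {"grip":0,"dx":-47,"dy":-14,"dz":0,"yaw":0},
  ],
  squeeze=40,
)

```text
t: 1.1
tcp_pos: [0.5499, 0.2544, 0.2055]
tool_rot: [-0.0, 0.219, 0.976, 0.002]
force: [0.5, 1.1, 0.1]
gripper_width: 1.004
```

```bash
python3 - <<'E'
from h import *
print(toolR().round(3))
go([.613,.179,.2])
c=cam('wrist','w2.png')
E
```

```text
[[-0.904  0.428 -0.   ]
 [ 0.428  0.904  0.003]
 [ 0.002  0.003 -1.   ]]
t 1.1 tcp [0.5499 0.2544 0.2055] F [0.46 1.06 0.13] w 1.0039
delta tool mm [-89.3 -41.1   5.3]
```

View pics/w2.png

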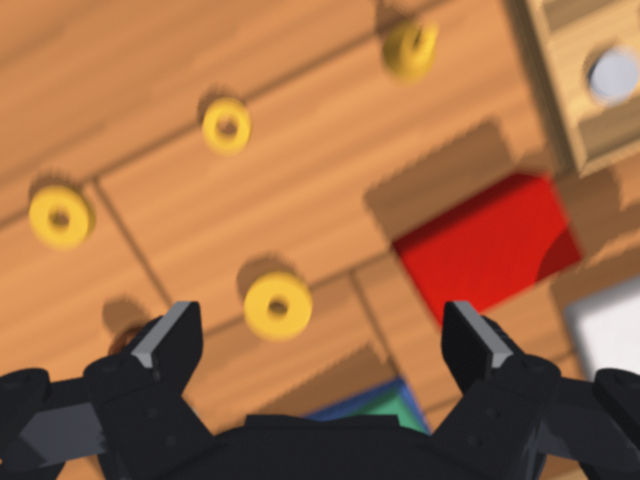

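move_arm(
  deltas=[
    {"grip":0,"dx":-40,"dy":-20,"dz":0,"yaw":0},
    {"grip":0,"dx":-34,"dy":-16,"dz":0,"yaw":0},
    {"grip":0,"dx":0,"dy":0,"dz":0,"yaw":0},
    {"grip":0,"dx":0,"dy":0,"dz":0,"yaw":0},
  ],
)

```text
t: 1.55
tcp_pos: [0.607, 0.1826, 0.2048]
tool_rot: [0.002, 0.225, 0.974, -0.0]
force: [0.4, 0.2, -1.0]
gripper_width: 0.997
```

```bash
cat >> m.py <<'E'
def rings(c,minA=150):
    hsv=cv2.cvtColor(np.asarray(c['img']),cv2.COLOR_RGB2HSV)
    m=cv2.inRange(hsv,(17,130,90),(30,255,255))
    cs,_=cv2.findContours(m,cv2.RETR_CCOMP,cv2.CHAIN_APPROX_NONE)
    for q in cs:
        if len(q)>15 and cv2.contourArea(q)>minA:
            e=cv2.fitEllipse(q); print('ell',np.round(e[0],1),np.round(e[1],1),[ray(c,*e[0],z)[:2].round(4) for z in(0.,.014,.018)])
E
python3 - <<'E'
from m import *
go([.613,.179,.15])
c=cam('wrist','w3.png'); rings(c)
E
```

```text
t 1.55 tcp [0.607  0.1826 0.2048] F [ 0.42  0.18 -1.02] w 0.9972
delta tool mm [-6.7 -0.7 54.8]
ell [321.  216.8] [71.4 71.9] [array([0.618 , 0.1767]), array([0.6154, 0.178 ]), array([0.6146, 0.1784])]
ell [320.9 216.6] [17.9 20.2] [array([0.6178, 0.1767]), array([0.6152, 0.178 ]), array([0.6144, 0.1784])]
ell [ 91.9 120.3] [62.  72.7] [array([0.4495, 0.0319]), array([0.4532, 0.0387]), array([0.4543, 0.0406])]
ell [ 93.3 121. ] [14.4 22. ] [array([0.4505, 0.0326]), array([0.4542, 0.0394]), array([0.4553, 0.0413])]
ell [269.4  19.7] [47.2 54.3] [array([0.4478, 0.2119]), array([0.4516, 0.2119]), array([0.4527, 0.2119])]
ell [269.4  16.2] [22.8 24.3] [array([0.4455, 0.2132]), array([0.4494, 0.2131]), array([0.4505, 0.2131])]
```

View pics/w3.png

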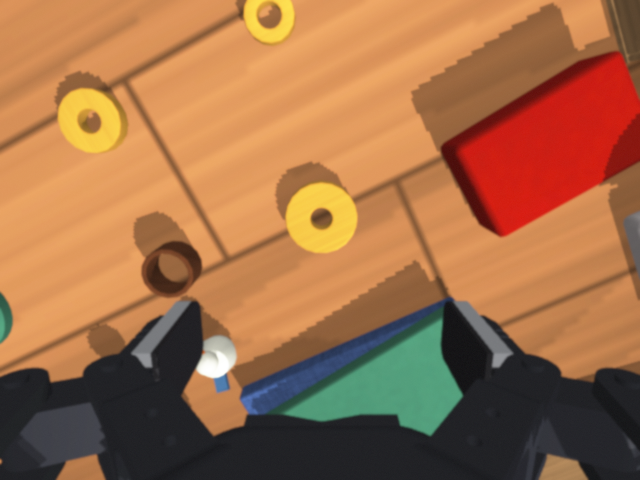

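The ring is at (321,217) in the wrist view, about (0.6145, 0.1785), and the three cameras agree within 3 mm. I'll centre on it and descend.

move_arm(
  deltas=[
    {"grip":0,"dx":-8,"dy":0,"dz":40,"yaw":0},
    {"grip":0,"dx":0,"dy":0,"dz":45,"yaw":0},
    {"grip":0,"dx":0,"dy":0,"dz":45,"yaw":0},
    {"grip":0,"dx":0,"dy":0,"dz":20,"yaw":0},
    {"grip":0,"dx":0,"dy":0,"dz":0,"yaw":0},
  ],
)

```text
t: 2.1
tcp_pos: [0.6143, 0.1868, 0.0545]
tool_rot: [0.006, 0.221, 0.975, 0.002]
force: [-1.0, 0.4, -0.1]
gripper_width: 0.996
```

```bash
python3 - <<'E'
from m import *
go([.6145,.1785,-.001])
c=cam('wrist','w4.png'); rings(c,1500)
E
```

```text
t 2.1 tcp [0.6143 0.1868 0.0545] F [-0.97  0.4  -0.1 ] w 0.9963
delta tool mm [-3.1 -7.8 55.5]
ell [307.9 262. ] [118.6 119.8] [array([0.6184, 0.1763]), array([0.6143, 0.1787]), array([0.6132, 0.1794])]
```

View pics/w4.png

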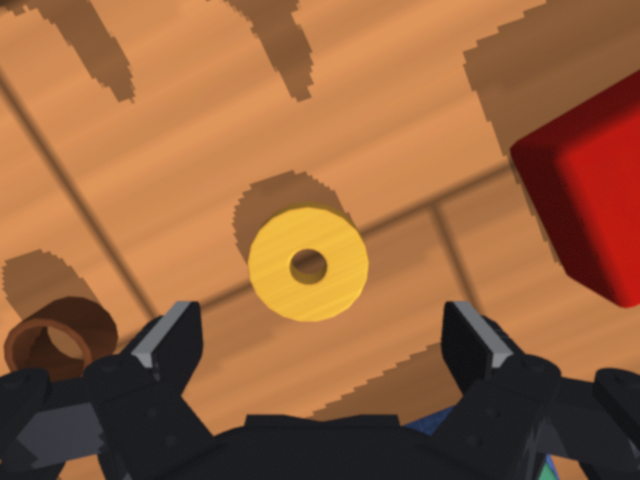

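move_arm(
  deltas=[
    {"grip":0,"dx":-3,"dy":-8,"dz":10,"yaw":0},
    {"grip":0,"dx":0,"dy":0,"dz":10,"yaw":0},
    {"grip":0,"dx":0,"dy":0,"dz":5,"yaw":0},
    {"grip":0,"dx":0,"dy":0,"dz":0,"yaw":0},
  ],
)

```text
t: 2.55
tcp_pos: [0.6181, 0.1803, 0.0351]
tool_rot: [0.011, 0.219, 0.976, 0.004]
force: [-0.9, -0.2, -0.0]
gripper_width: 1.002
```

```bash
python3 - <<'E'
from m import *
go([.614,.179,-.001]); print(toolR().round(4))
E
```

```text
t 2.55 tcp [0.6181 0.1803 0.0351] F [-0.95 -0.15 -0.02] w 1.0023
delta tool mm [ 3.8 -3.3 36. ]
[[-0.9034  0.4281  0.0235]
 [ 0.4282  0.9037  0.0029]
 [-0.02    0.0127 -0.9997]]
```

move_arm(
  deltas=[
    {"grip":0,"dx":0,"dy":0,"dz":0,"yaw":0},
    {"grip":0,"dx":0,"dy":0,"dz":0,"yaw":0},
    {"grip":0,"dx":0,"dy":0,"dz":0,"yaw":0},
  ],
)

```text
t: 2.85
tcp_pos: [0.6197, 0.1804, 0.0371]
tool_rot: [0.013, 0.22, 0.975, 0.005]
force: [0.9, 0.2, 0.1]
gripper_width: 1.0
```

```bash
python3 - <<'E'
from m import *
go([.614,.179,-.001]); print(toolR().round(4)); print(robot.read_state()['qvel'].round(4))
E
```

```text
t 2.85 tcp [0.6197 0.1804 0.0371] F [0.92 0.2  0.14] w 1.0001
delta tool mm [ 5.4 -4.2 37.9]
[[-0.9032  0.4284  0.027 ]
 [ 0.4286  0.9035  0.0035]
 [-0.0229  0.0147 -0.9996]]
[-0.0003 -0.0026 -0.0046  0.0002  0.0017 -0.0011]
```

move_arm(
  deltas=[
    {"grip":0,"dx":0,"dy":0,"dz":0,"yaw":0},
    {"grip":0,"dx":0,"dy":0,"dz":0,"yaw":0},
    {"grip":0,"dx":0,"dy":0,"dz":0,"yaw":0},
    {"grip":0,"dx":0,"dy":0,"dz":0,"yaw":0},
  ],
)

```text
t: 3.25
tcp_pos: [0.6204, 0.1804, 0.038]
tool_rot: [0.014, 0.22, 0.975, 0.005]
force: [-0.1, -0.0, 1.1]
gripper_width: 1.003
```

```bash
python3 - <<'E'
from m import *
go([.614,.179,-.001]); print(toolR().round(4)); s=robot.read_state();print(s['qvel'].round(4),s['joint_pos'].round(4),s['effort'])
c=cam('top'); s=robot.read_state();print(s['joint_pos'].round(4),s['tcp_pos'].round(4))
E
```

```text
t 3.25 tcp [0.6204 0.1804 0.038 ] F [-0.11 -0.01  1.14] w 1.0034
delta tool mm [ 6.2 -4.6 38.8]
[[-0.9031  0.4284  0.0286]
 [ 0.4287  0.9034  0.0037]
 [-0.0242  0.0156 -0.9996]]
[-0.0018  0.0015 -0.0006  0.0008  0.     -0.0001] [ 1.4950e-01  5.0800e-01  1.5118e+00 -7.0000e-04  1.0930e+00 -9.7800e-01] [-3.02780099e-03 -4.68778968e+01 -2.52826470e+01 -2.66552772e-03
 -1.20286695e-01 -3.27204316e-05]
[ 1.4950e-01  5.0800e-01  1.5118e+00 -7.0000e-04  1.0930e+00 -9.7800e-01] [0.6204 0.1804 0.0379]
```

move_arm(
  deltas=[
    {"grip":0,"dx":6,"dy":-4,"dz":-50,"yaw":0},
    {"grip":0,"dx":0,"dy":0,"dz":0,"yaw":0},
  ],
)

```text
t: 3.5
tcp_pos: [0.6103, 0.1789, 0.0847]
tool_rot: [0.01, 0.22, 0.975, 0.004]
force: [1.5, -0.1, 1.6]
gripper_width: 1.002
```

```bash
python3 - <<'E'
from m import *
go([.614,.179,-.001]); print(toolR()[:,2].round(4)); s=robot.read_state();print(s['qvel'].round(4),s['joint_pos'].round(4))
E
```

```text
t 3.5 tcp [0.6103 0.1789 0.0847] F [ 1.45 -0.13  1.65] w 1.0021
delta tool mm [-1.7  0.6 85.7]
[ 0.0221  0.0028 -0.9998]
[-0.0074  0.1394  0.1067 -0.0017 -0.0276 -0.0003] [ 1.4950e-01  4.3510e-01  1.5093e+00 -6.0000e-04  1.1750e+00 -9.7800e-01]
```

move_arm(
  deltas=[
    {"grip":0,"dx":0,"dy":0,"dz":8,"yaw":0},
    {"grip":0,"dx":0,"dy":0,"dz":8,"yaw":0},
    {"grip":0,"dx":0,"dy":0,"dz":8,"yaw":0},
    {"grip":0,"dx":0,"dy":0,"dz":8,"yaw":0},
    {"grip":0,"dx":0,"dy":0,"dz":8,"yaw":0},
    {"grip":0,"dx":0,"dy":0,"dz":8,"yaw":0},
  ],
)

```text
t: 4.1
tcp_pos: [0.6102, 0.1789, 0.0316]
tool_rot: [0.01, 0.22, 0.976, 0.003]
force: [-0.2, -0.8, -0.6]
gripper_width: 0.997
```

```bash
python3 - <<'E'
from m import *
go([.614,.179,-.001]); print(toolR()[:,2].round(4)); s=robot.read_state();print(s['qvel'].round(4),s['joint_pos'].round(4))
E
```

```text
t 4.1 tcp [0.6102 0.1789 0.0316] F [-0.22 -0.84 -0.59] w 0.9972
delta tool mm [-2.8  1.3 32.7]
[ 0.0202  0.0025 -0.9998]
[-0.0016  0.1298  0.0382 -0.0003 -0.1544  0.0009] [ 1.4950e-01  5.0320e-01  1.5346e+00 -6.0000e-04  1.0835e+00 -9.7800e-01]
```

move_arm(
  deltas=[
    {"grip":0,"dx":-2,"dy":0,"dz":8,"yaw":0},
    {"grip":0,"dx":-1,"dy":1,"dz":8,"yaw":0},
    {"grip":0,"dx":0,"dy":0,"dz":7,"yaw":0},
    {"grip":0,"dx":0,"dy":0,"dz":4,"yaw":0},
    {"grip":0,"dx":0,"dy":0,"dz":2,"yaw":0},
  ],
)

```text
t: 4.6
tcp_pos: [0.6126, 0.1782, -0.0027]
tool_rot: [0.008, 0.22, 0.976, 0.003]
force: [0.1, 1.0, -0.1]
gripper_width: 1.0
```

```bash
python3 - <<'E'
from m import *
go([.614,.179,-.001]); print(toolR()[:,2].round(4)); c=cam('wrist','w5.png'); rings(c,1500)
E
```

```text
t 4.6 tcp [ 0.6126  0.1782 -0.0027] F [ 0.1   1.04 -0.09] w 0.9998
delta tool mm [-0.9  1.4 -1.7]
[ 0.0158  0.0018 -0.9999]
ell [324.7 300.8] [157.3 160.8] [array([0.6196, 0.1763]), array([0.6138, 0.1789]), array([0.6121, 0.1796])]
```

View pics/w5.png

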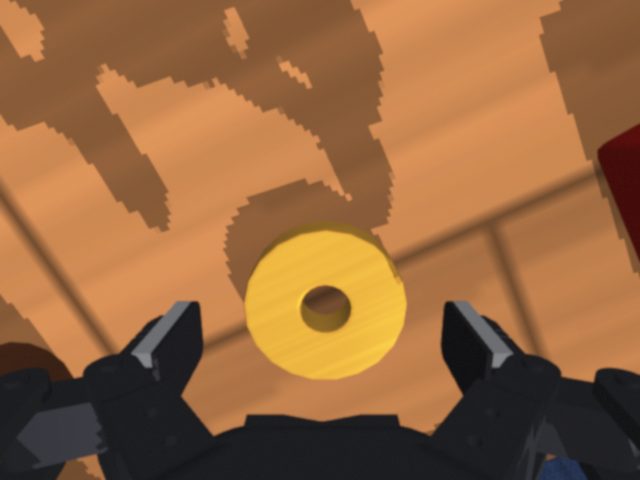

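```bash
python3 - <<'E'
from m import *
c=cam('wrist');s=robot.read_state();R=toolR()
for p in [(0,0,-13),(11,42,-13),(-11,42,-13),(11,42,-43),(-11,42,-43),(0,0,-21)]:
    print(p,proj(c,s['tcp_pos']+R@np.array(p)/1000).round(0))
E
```

```text
(0, 0, -13) [322. 296.]
(11, 42, -13) [425. 271.]
(-11, 42, -13) [422. 320.]
(11, 42, -43) [448. 300.]
(-11, 42, -43) [443. 359.]
(0, 0, -21) [322. 304.]
```

move_arm(
  deltas=[
    {"grip":0.3,"dx":-1,"dy":1,"dz":0,"yaw":0},
    {"grip":0.3,"dx":0,"dy":0,"dz":0,"yaw":0},
    {"grip":0.3,"dx":0,"dy":0,"dz":0,"yaw":0},
    {"grip":0.3,"dx":0,"dy":0,"dz":0,"yaw":0},
  ],
  squeeze=30,
)

```text
t: 5.1
tcp_pos: [0.6155, 0.179, -0.0006]
tool_rot: [0.009, 0.22, 0.976, 0.003]
force: [0.9, 0.1, -0.5]
gripper_width: 0.701
```

```bash
python3 - <<'E'
from m import *
go([.614,.179,-.001]); print(toolR()[:,2].round(4)); c=cam('wrist','w6.png'); rings(c,1500); cam('scene','s6.png')
E
```

```text
t 5.1 tcp [ 6.155e-01  1.790e-01 -6.000e-04] F [ 0.93  0.1  -0.48] w 0.7015
delta tool mm [ 1.3 -0.6  0.4]
[ 0.0192  0.0023 -0.9998]
ell [319.9 294.2] [156.3 159.6] [array([0.6195, 0.1762]), array([0.614 , 0.1788]), array([0.6124, 0.1795])]
```

View pics/w6.png

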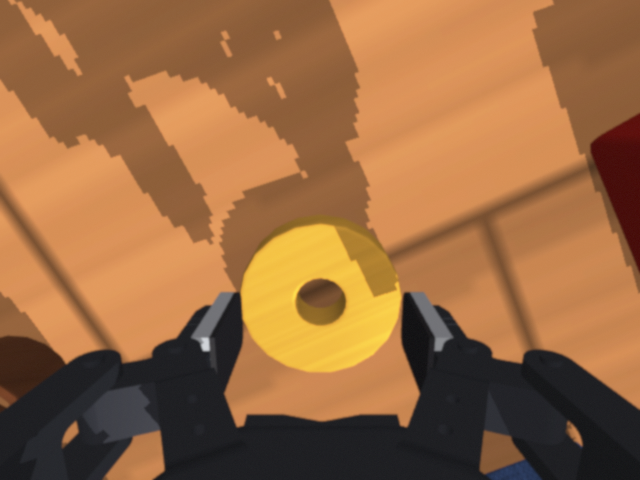

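View pics/s6.png

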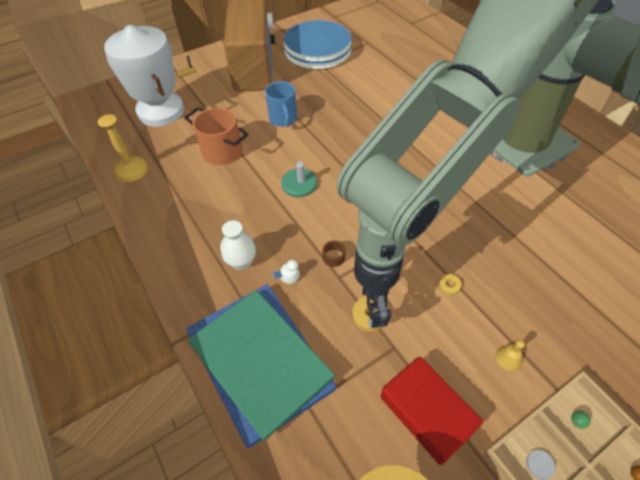

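move_arm(
  deltas=[
    {"grip":0.36,"dx":1,"dy":0,"dz":0,"yaw":0},
    {"grip":0.36,"dx":0,"dy":0,"dz":0,"yaw":0},
  ],
  squeeze=30,
)

```text
t: 5.4
tcp_pos: [0.6145, 0.1795, -0.0005]
tool_rot: [0.009, 0.22, 0.976, 0.003]
force: [0.4, 0.1, 0.2]
gripper_width: 0.641
```

```bash
python3 - <<'E'
from m import *
go([.614,.179,-.001]); print(toolR()[:,2].round(4)); c=cam('wrist','w7.png'); rings(c,1500)
cv2.imwrite('pics/w7c.png',cv2.resize(np.asarray(c['img'])[200:400,180:460,::-1],None,fx=2.5,fy=2.5))
E
```

```text
t 5.4 tcp [ 6.145e-01  1.795e-01 -5.000e-04] F [0.44 0.1  0.25] w 0.6406
delta tool mm [ 0.2 -0.6  0.4]
[ 0.0192  0.0023 -0.9998]
ell [320.5 296.3] [154.8 157.1] [array([0.6196, 0.1765]), array([0.6139, 0.1791]), array([0.6123, 0.1798])]
```

View pics/w7c.png

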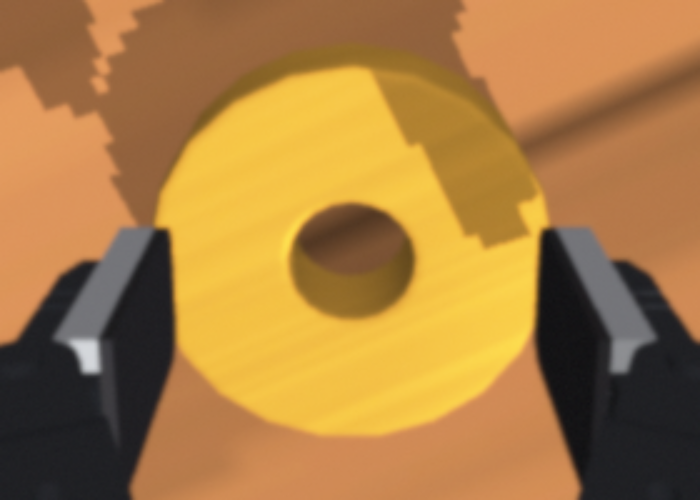

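```bash
python3 - <<'E'
from m import *
c=cam('scene')
cv2.imwrite('pics/s7c.png',cv2.resize(np.asarray(c['img'])[250:350,320:440,::-1],None,fx=6,fy=6,interpolation=cv2.INTER_CUBIC))
E
```

```text
(no output)
```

View pics/s7c.png

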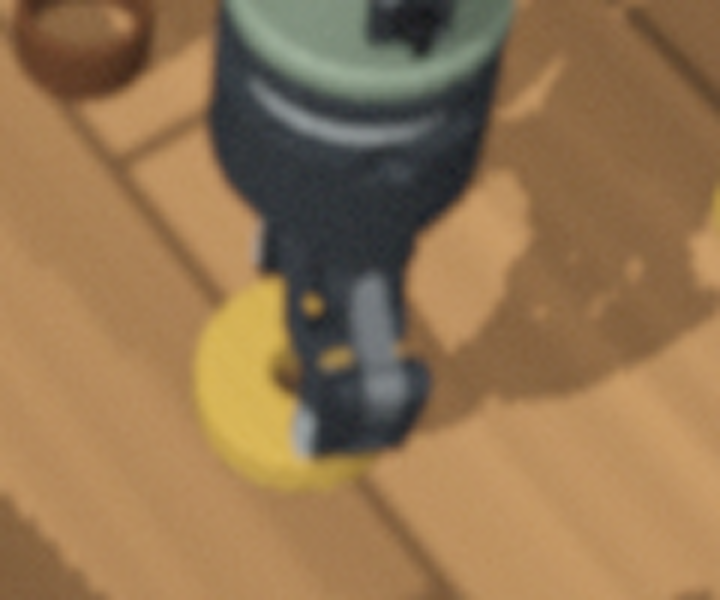

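move_arm(
  deltas=[
    {"grip":0.05,"dx":0,"dy":0,"dz":0,"yaw":0},
    {"grip":0.05,"dx":0,"dy":0,"dz":0,"yaw":0},
    {"grip":0.05,"dx":0,"dy":0,"dz":3,"yaw":0},
    {"grip":0.05,"dx":0,"dy":0,"dz":3,"yaw":0},
  ],
)

```text
t: 5.9
tcp_pos: [0.6151, 0.1795, -0.0065]
tool_rot: [0.01, 0.22, 0.975, 0.003]
force: [0.2, -0.0, 1.1]
gripper_width: 0.949
```

move_arm(
  deltas=[
    {"grip":0.05,"dx":0,"dy":0,"dz":3,"yaw":0},
    {"grip":0.05,"dx":0,"dy":0,"dz":2,"yaw":0},
  ],
)

```text
t: 6.1
tcp_pos: [0.6149, 0.1794, -0.0124]
tool_rot: [0.009, 0.22, 0.976, 0.003]
force: [-0.1, -0.2, -0.7]
gripper_width: 0.951
```

```bash
python3 - <<'E'
from m import *
go([.614,.179,-.012]); print(toolR()[:,2].round(4)); c=cam('wrist','w8.png'); rings(c,1500)
E
```

```text
t 6.1 tcp [ 0.6149  0.1794 -0.0124] F [-0.11 -0.22 -0.75] w 0.9512
delta tool mm [ 0.6 -0.7 -0.4]
[ 0.0195  0.0023 -0.9998]
ell [319.8 307.7] [167.1 171. ] [array([0.6197, 0.1761]), array([0.6137, 0.1789]), array([0.612 , 0.1797])]
```

View pics/w8.png

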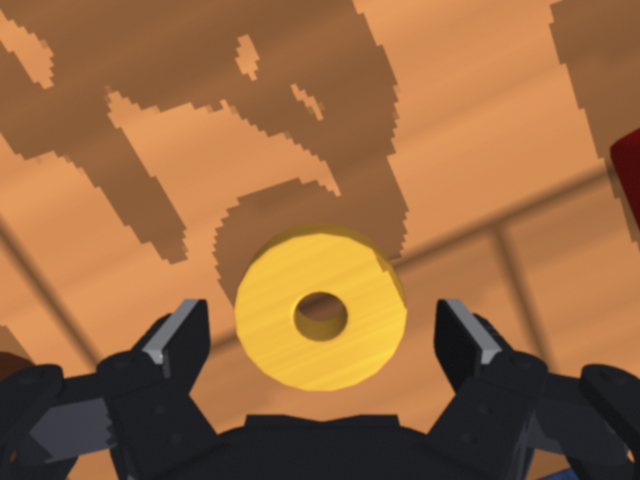

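move_arm(
  deltas=[
    {"grip":0.4,"dx":0,"dy":-1,"dz":0,"yaw":0},
    {"grip":0.4,"dx":0,"dy":0,"dz":0,"yaw":0},
    {"grip":0.4,"dx":0,"dy":0,"dz":0,"yaw":0},
    {"grip":0.4,"dx":0,"dy":0,"dz":0,"yaw":0},
  ],
)

```text
t: 6.55
tcp_pos: [0.6158, 0.176, -0.0086]
tool_rot: [0.01, 0.219, 0.976, 0.001]
force: [-0.0, 0.1, -0.2]
gripper_width: 0.601
```

```bash
python3 - <<'E'
from m import *
go([.614,.179,-.012]); print(toolR()[:,2].round(4)); c=cam('wrist','w9.png'); rings(c,1500)
E
```

```text
t 6.55 tcp [ 0.6158  0.176  -0.0086] F [-0.02  0.09 -0.19] w 0.6005
delta tool mm [3.  1.9 3.4]
[ 0.0208 -0.0017 -0.9998]
ell [330.6 299.5] [156.5 167.4] [array([0.6209, 0.1778]), array([0.615 , 0.1802]), array([0.6133, 0.1808])]
```

View pics/w9.png

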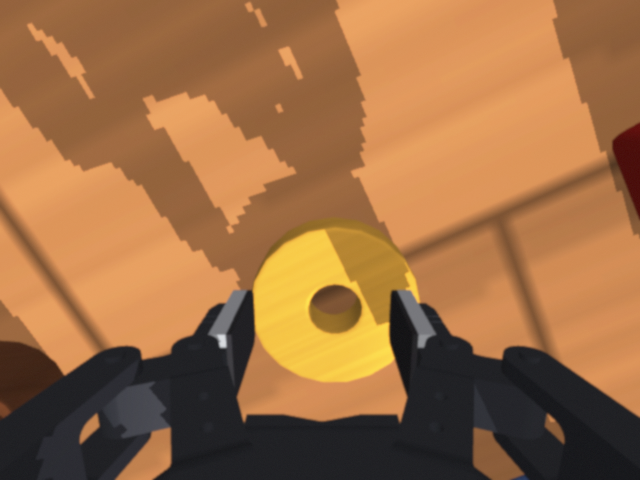

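move_arm(
  deltas=[
    {"grip":0.05,"dx":2,"dy":1,"dz":0,"yaw":0},
    {"grip":0.05,"dx":0,"dy":0,"dz":0,"yaw":0},
    {"grip":0.05,"dx":0,"dy":2,"dz":4,"yaw":0},
    {"grip":0.05,"dx":0,"dy":0,"dz":4,"yaw":0},
    {"grip":0.05,"dx":0,"dy":0,"dz":2,"yaw":0},
  ],
)

```text
t: 7.1
tcp_pos: [0.6146, 0.1805, -0.0205]
tool_rot: [0.01, 0.219, 0.976, 0.001]
force: [0.1, -0.2, 0.7]
gripper_width: 0.95
```

```bash
python3 - <<'E'
from m import *
go([.614,.179,-.028]); print(toolR()[:,2].round(4)); c=cam('wrist','w10.png'); rings(c,1500)
E
```

```text
t 7.1 tcp [ 0.6146  0.1805 -0.0205] F [ 0.1  -0.19  0.73] w 0.9504
delta tool mm [ 0.  -1.7  7.4]
[ 0.0194 -0.0013 -0.9998]
ell [325.9 321. ] [175.1 179.9] [array([0.6223, 0.1786]), array([0.6156, 0.1815]), array([0.6137, 0.1823])]
```

View pics/w10.png

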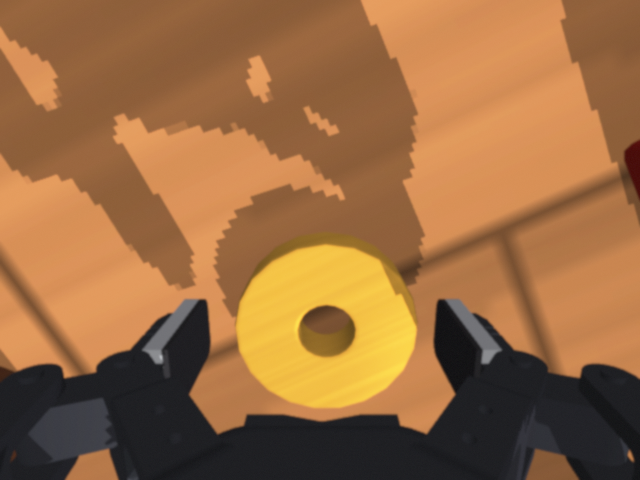

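move_arm(
  deltas=[
    {"grip":0.05,"dx":0,"dy":-1,"dz":3,"yaw":0},
    {"grip":0.05,"dx":0,"dy":0,"dz":3,"yaw":0},
  ],
)

```text
t: 7.35
tcp_pos: [0.614, 0.1795, -0.0274]
tool_rot: [0.009, 0.219, 0.976, 0.001]
force: [-0.3, -0.1, 1.0]
gripper_width: 0.95
```

move_arm(
  deltas=[
    {"grip":0.35,"dx":0,"dy":0,"dz":1,"yaw":0},
    {"grip":0.35,"dx":0,"dy":0,"dz":0,"yaw":0},
    {"grip":0.35,"dx":0,"dy":0,"dz":0,"yaw":0},
  ],
)

```text
t: 7.65
tcp_pos: [0.6145, 0.1801, -0.0282]
tool_rot: [0.01, 0.219, 0.976, 0.002]
force: [-0.1, 0.2, -0.9]
gripper_width: 0.759
```

```bash
python3 - <<'E'
from m import *
go([.614,.179,-.028]); print(toolR()[:,2].round(4)); c=cam('wrist','w11.png'); rings(c,1500)
E
```

```text
t 7.65 tcp [ 0.6145  0.1801 -0.0282] F [-0.06  0.2  -0.88] w 0.7587
delta tool mm [-0.  -1.2 -0.2]
[ 1.950e-02 -4.000e-04 -9.998e-01]
ell [321.5 331. ] [182.8 191.1] [array([0.6216, 0.1764]), array([0.6146, 0.1796]), array([0.6126, 0.1805])]
```

View pics/w11.png

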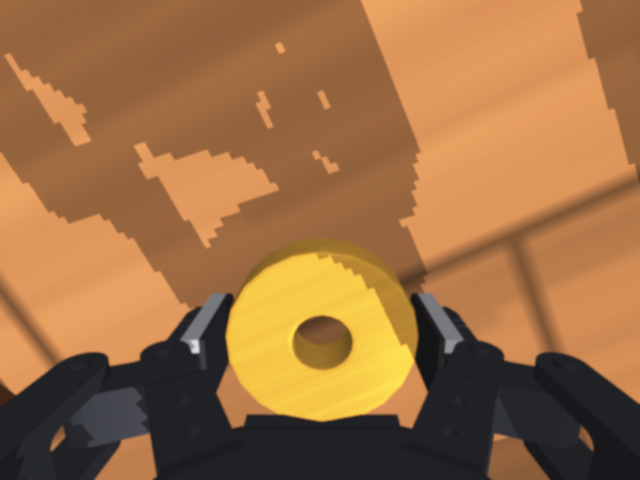

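Fingers stopped at 0.76, which is about 64.5 mm, so they are on the ring. I'll tighten and lift a little to check.

move_arm(
  deltas=[
    {"grip":0.5,"dx":0,"dy":0,"dz":0,"yaw":0},
    {"grip":0.5,"dx":0,"dy":0,"dz":-3,"yaw":0},
    {"grip":0.5,"dx":0,"dy":0,"dz":-7,"yaw":0},
    {"grip":0.5,"dx":0,"dy":0,"dz":-10,"yaw":0},
    {"grip":0.5,"dx":0,"dy":0,"dz":-10,"yaw":0},
  ],
  squeeze=60,
)

```text
t: 8.2
tcp_pos: [0.6081, 0.1788, -0.0022]
tool_rot: [0.004, 0.219, 0.976, -0.0]
force: [-0.0, -0.2, -4.2]
gripper_width: 0.746
```

```bash
python3 - <<'E'
from m import *
go([.614,.179,.07]); print(toolR()[:,2].round(4)); c=cam('wrist','w12.png'); c=cam('scene')
cv2.imwrite('pics/s12c.png',cv2.resize(np.asarray(c['img'])[230:350,300:440,::-1],None,fx=5,fy=5,interpolation=cv2.INTER_CUBIC))
E
```

```text
t 8.2 tcp [ 0.6081  0.1788 -0.0022] F [-0.05 -0.16 -4.2 ] w 0.7457
delta tool mm [ -5.8   2.8 -72.1]
[ 0.0074 -0.0026 -1.    ]
```

View pics/w12.png

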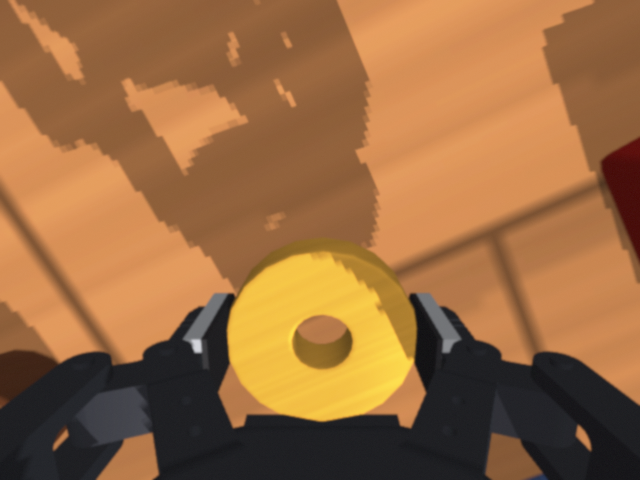

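View pics/s12c.png

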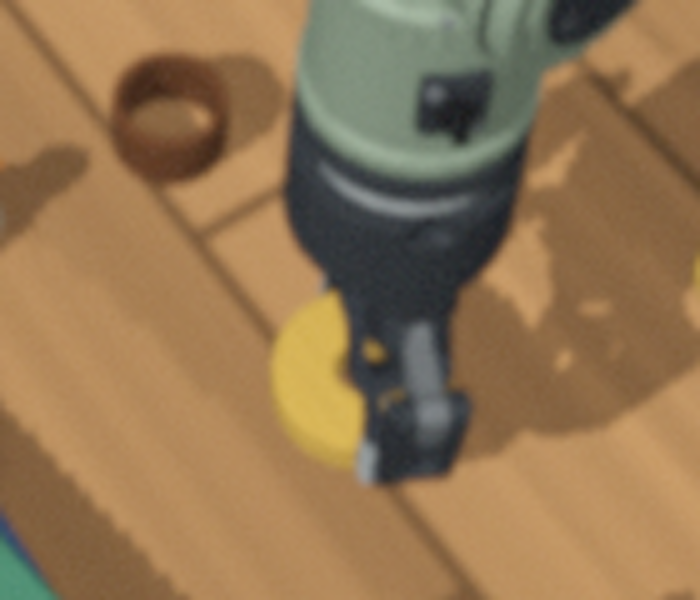

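```bash
python3 - <<'E'
from m import *
s=robot.read_state();R=toolR();T=s['tcp_pos']
def sect(c,u,v,axis,val):
    o=-c['R'].T@c['t']; d=c['R'].T@np.array([(u-c['cx'])/fl(c),(v-c['cy'])/fl(c),1])
    o2=R.T@(o-T); d2=R.T@d; k=(val-o2[axis])/d2[axis]; return ((o2+k*d2)*1000).round(1)
c=cam('scene')
for uv in [(372,326),(377,327)]: print('scene tip',[sect(c,*uv,1,y) for y in(.032,.036)],[sect(c,*uv,0,x) for x in(-.011,)])
w=cam('wrist')
for uv in [(413,293),(233,293)]: print('wrist tip x=11',sect(w,*uv,0,.011), 'y=+-32', sect(w,*uv,1,.032*np.sign(uv[0]-320)))
for uv in [(245,415),(395,415)]: print('palm',sect(w,*uv,2,-.073),sect(w,*uv,2,-.09))
hole=ray(w,323,343,T[2]+.046); print('ring centre in tool',(R.T@(hole-T)*1000).round(1))
rings(w,1500)
E
```

```text
scene tip [array([ -6.2,  32. , -20.8]), array([ -7.7,  36. , -29.5])] [array([-11. ,  44.9, -48.8])]
scene tip [array([  3.7,  32. , -13.8]), array([  2.1,  36. , -22.6])] [array([-11. ,  68.7, -94. ])]
wrist tip x=11 [ 11.   31.8 -36.5] y=+-32 [ 10.6  32.  -35.5]
wrist tip x=11 [ 11.  -31.1 -36.4] y=+-32 [  9.5 -32.  -32.7]
palm [ -9.8 -21.1 -73. ] [  3.7 -17.3 -90. ]
palm [ -9.8  20.  -73. ] [  3.7  16.4 -90. ]
ring centre in tool [ -3.1   0.3 -46. ]
ell [321.4 330.7] [182.9 189.6] [array([0.6307, 0.1693]), array([0.6239, 0.1725]), array([0.6219, 0.1734])]
```

View pics/top_c1.png

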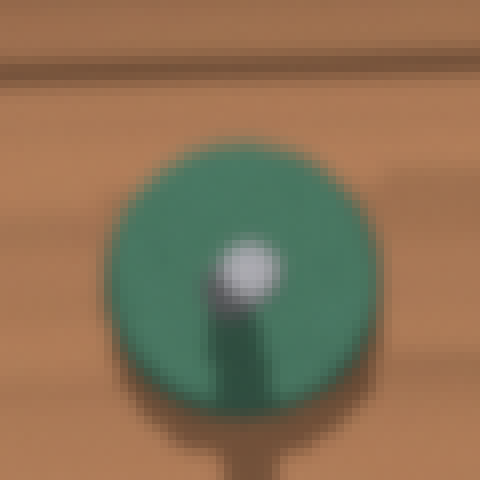

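View pics/scene_c1.png

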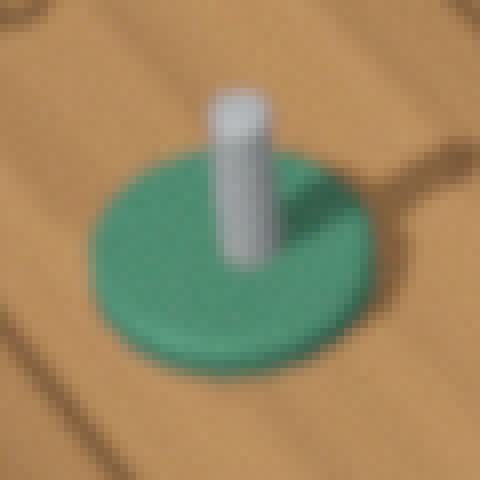

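```bash
python3 - <<'E'
from m import *
t=cam('top');s=cam('scene')
print('post top',ray(t,406.5,255.3,.068),ray(s,299.5,163.6,.068))
print('foot',ray(t,405.8,256.2,.014),ray(s,298.7,180.9,.014))
print('post base scene',ray(s,300.5+.5,182.5,.014))
go([.548,-.183,.12])
E
```

```text
post top [ 0.54550105 -0.18021626  0.068     ] [ 0.54564906 -0.18061097  0.068     ]
foot [ 0.5489468  -0.18487462  0.014     ] [ 0.55056631 -0.18224316  0.014     ]
post base scene [ 0.54877622 -0.17499181  0.014     ]
t 8.5 tcp [ 0.6087  0.1789 -0.0022] F [ 0.15 -0.51 -5.89] w 0.7463
delta tool mm [-101.1 -352.9 -121.9]
```

move_arm(
  deltas=[
    {"grip":0.5,"dx":0,"dy":0,"dz":-25,"yaw":0},
    {"grip":0.5,"dx":0,"dy":0,"dz":-25,"yaw":0},
    {"grip":0.5,"dx":0,"dy":-10,"dz":-25,"yaw":0},
    {"grip":0.5,"dx":-7,"dy":-25,"dz":-10,"yaw":0},
    {"grip":0.5,"dx":-7,"dy":-25,"dz":0,"yaw":0},
    {"grip":0.5,"dx":-7,"dy":-25,"dz":0,"yaw":0},
    {"grip":0.5,"dx":-7,"dy":-25,"dz":0,"yaw":0},
    {"grip":0.5,"dx":-7,"dy":-25,"dz":0,"yaw":0},
  ],
)

```text
t: 9.3
tcp_pos: [0.5783, 0.0413, 0.0821]
tool_rot: [0.001, 0.216, 0.976, -0.001]
force: [0.5, -0.1, -4.4]
gripper_width: 0.74
```

```bash
python3 - <<'E'
from m import *
go([.5456,-.1804,.09]); print(toolR().round(4))
E
```

```text
t 9.3 tcp [0.5783 0.0413 0.0821] F [ 0.45 -0.14 -4.44] w 0.7404
delta tool mm [ -63.8 -214.8   -7.4]
[[-0.9067  0.4217  0.0024]
 [ 0.4217  0.9067 -0.0025]
 [-0.0032 -0.0013 -1.    ]]
```

move_arm(
  deltas=[
    {"grip":0.5,"dx":-7,"dy":-25,"dz":-2,"yaw":0},
    {"grip":0.5,"dx":-7,"dy":-25,"dz":-2,"yaw":0},
    {"grip":0.5,"dx":-7,"dy":-25,"dz":-2,"yaw":0},
    {"grip":0.5,"dx":-7,"dy":-25,"dz":0,"yaw":0},
    {"grip":0.5,"dx":-7,"dy":-25,"dz":0,"yaw":0},
    {"grip":0.5,"dx":-6,"dy":-20,"dz":0,"yaw":0},
    {"grip":0.5,"dx":-5,"dy":-15,"dz":0,"yaw":0},
    {"grip":0.5,"dx":-3,"dy":-8,"dz":0,"yaw":0},
  ],
)

```text
t: 10.1
tcp_pos: [0.5463, -0.1405, 0.0855]
tool_rot: [-0.002, 0.217, 0.976, -0.001]
force: [-0.8, 0.6, -5.0]
gripper_width: 0.749
```

```bash
python3 - <<'E'
from m import *
go([.5456,-.1804,.09]); print(toolR()[:,2].round(4)); c=cam('wrist','w13.png'); cam('scene','s13.png');rings(c,1500)
E
```

```text
t 10.1 tcp [ 0.5463 -0.1405  0.0855] F [-0.84  0.64 -4.98] w 0.7487
delta tool mm [-16.3 -36.4  -4.4]
[-0.0038 -0.002  -1.    ]
ell [321.5 330.9] [182.4 189.3] [array([ 0.6075, -0.1697]), array([ 0.6009, -0.1665]), array([ 0.599 , -0.1656])]
```

View pics/w13.png

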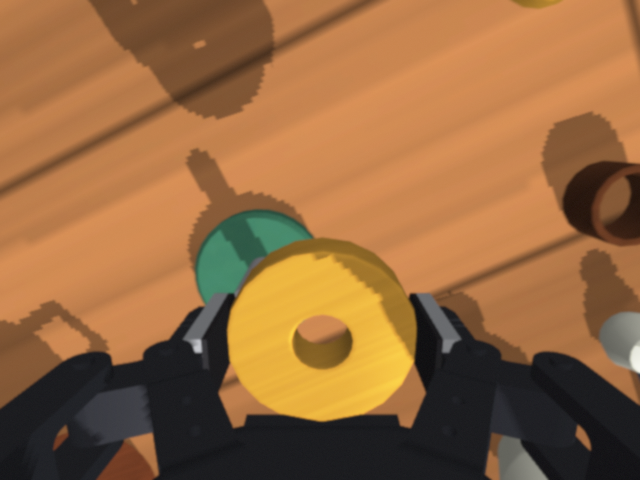

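View pics/s13.png

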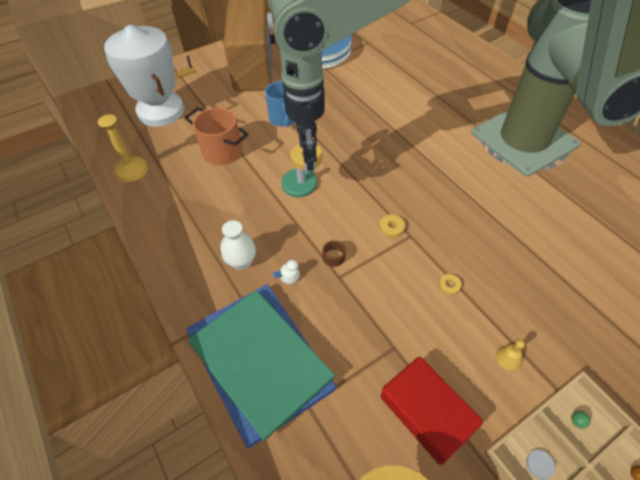

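```bash
cat >> m.py <<'E'
def held(c,H):
    """held ring: top-face outer ellipse (bright) and bore; H = height of top above TCP"""
    s=robot.read_state();R=toolR();T=s['tcp_pos']
    hsv=cv2.cvtColor(np.asarray(c['img']),cv2.COLOR_RGB2HSV)
    m=cv2.inRange(hsv,(17,130,90),(30,255,255)); m[:240]=0
    cs,h=cv2.findContours(m,cv2.RETR_CCOMP,cv2.CHAIN_APPROX_NONE)
    big=max(range(len(cs)),key=lambda i:cv2.contourArea(cs[i]))
    q=cs[big][:,0,:]; lo=q[q[:,1]>345]  # lower arc belongs to top face
    print('outer l/r/bottom',q[:,0].min(),q[:,0].max(),q[:,1].max(), 'at right row',q[q[:,0].argmax()])
    for i in range(len(cs)):
        if h[0][i][3]==big and cv2.contourArea(cs[i])>100:
            x,y,w,hh=cv2.boundingRect(cs[i]); print('hole',x,y,w,hh)
    g=hsv[:,:,2]; print('col322 V',[int(v) for v in g[236:420:4,322]])
E
python3 - <<'E'
from m import *
c=cam('wrist'); held(c,.046)
cv2.imwrite('pics/w13c.png',cv2.resize(np.asarray(c['img'])[230:430,200:440,::-1],None,fx=3,fy=3))
s=robot.read_state();R=toolR();T=s['tcp_pos']
for x in(-4,-3,-2,-1,0):
    P=lambda r,z:[proj(c,T+R@np.array([x/1000+r*np.cos(a),r*np.sin(a),-z])) for a in np.linspace(0,2*np.pi,73)]
    o=np.array(P(.033,.046));b=np.array(P(.010,.046));l=np.array(P(.010,.028))
    print(x,'outer',o.min(0).round(),o.max(0).round(),'bore',b.min(0).round(),b.max(0).round(),'low',l.min(0).round(),l.max(0).round())
E
```

```text
outer l/r/bottom 227 416 421 at right row [416 337]
hole 296 314 52 31
col322 V [190, 134, 134, 139, 179, 176, 236, 238, 239, 236, 235, 236, 237, 237, 237, 237, 238, 236, 233, 235, 208, 206, 207, 208, 206, 191, 145, 124, 130, 132, 133, 135, 134, 163, 229, 235, 235, 238, 236, 235, 234, 234, 234, 237, 239, 235]
-4 outer [226. 249.] [423. 426.] bore [295. 316.] [354. 369.] low [298. 295.] [350. 343.]
-3 outer [226. 246.] [423. 423.] bore [295. 313.] [354. 367.] low [298. 292.] [350. 340.]
-2 outer [226. 243.] [423. 421.] bore [295. 310.] [354. 364.] low [298. 290.] [351. 338.]
-1 outer [226. 240.] [423. 419.] bore [295. 308.] [354. 362.] low [298. 287.] [351. 336.]
0 outer [226. 237.] [423. 416.] bore [295. 305.] [354. 359.] low [298. 285.] [351. 333.]
```

View pics/w13c.png

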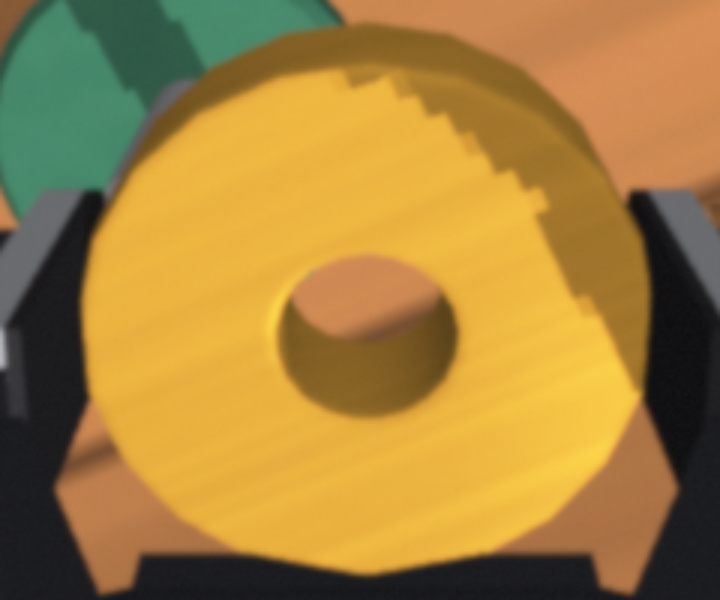

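```bash
cat >> h.py <<'E'
def goring(P,off):
    """TCP delta so that ring centre (tool off) lies over P (x,y), tcp z=P[2]"""
    R=toolR(); X=np.array(P,float); d=R@np.array([off[0],off[1],0])/1000; X[:2]-=d[:2]; go(X)
E
python3 - <<'E'
from m import *
goring([.5456,-.1804,.060],(-3.4,-.4))
E
```

```text
t 10.25 tcp [ 0.5466 -0.1391  0.0855] F [-0.26  0.08 -5.58] w 0.7454
delta tool mm [-13.3 -37.4  25.6]
```

move_arm(
  deltas=[
    {"grip":0.5,"dx":-5,"dy":-14,"dz":3,"yaw":0},
    {"grip":0.5,"dx":-5,"dy":-12,"dz":3,"yaw":0},
    {"grip":0.5,"dx":-2,"dy":-8,"dz":3,"yaw":0},
    {"grip":0.5,"dx":-1,"dy":-3,"dz":3,"yaw":0},
    {"grip":0.5,"dx":0,"dy":0,"dz":3,"yaw":0},
  ],
)

```text
t: 10.75
tcp_pos: [0.5431, -0.1784, 0.0694]
tool_rot: [-0.002, 0.215, 0.977, -0.0]
force: [0.1, -0.5, -4.8]
gripper_width: 0.745
```

```bash
python3 - <<'E'
from m import *
goring([.5456,-.1804,.060],(-3.4,-.4));print(toolR()[:,2].round(4))
E
```

```text
t 10.75 tcp [ 0.5431 -0.1784  0.0694] F [ 0.08 -0.46 -4.83] w 0.7451
delta tool mm [ 0.2 -0.4  9.4]
[-3.2e-03 -1.0e-04 -1.0e+00]
```

Aligned; next I'll look through the bore.

```bash
python3 - <<'E'
from m import *
c=cam('wrist')
cv2.imwrite('pics/w14c.png',cv2.resize(np.asarray(c['img'])[230:430,200:440,::-1],None,fx=3,fy=3))
print('post top proj',proj(c,[.5456,-.1804,.068]).round(1),(proj(c,[.5456,-.1804,.068])-[200,230])*3)
c=cam('scene');cv2.imwrite('pics/s14c.png',cv2.resize(np.asarray(c['img'])[110:210,250:350,::-1],None,fx=6,fy=6,interpolation=cv2.INTER_CUBIC))
E
```

```text
post top proj [319.9 289. ] [359.80290023 177.13250266]
```

View pics/w14c.png

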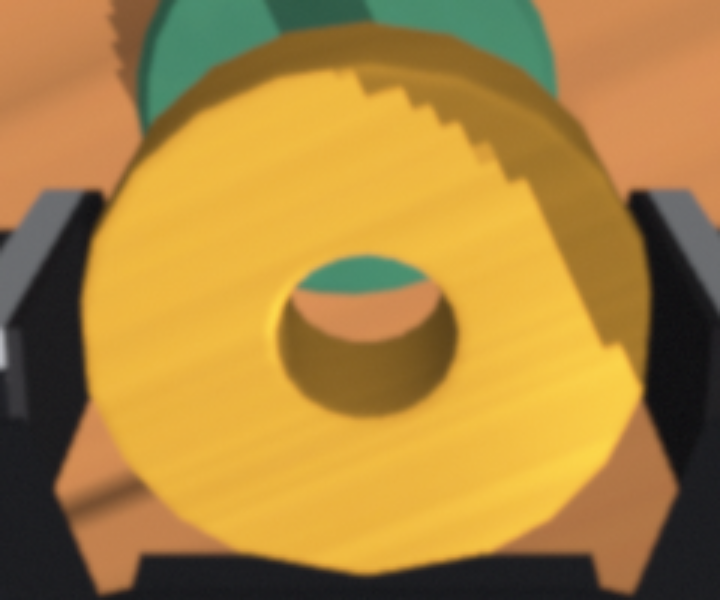

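View pics/s14c.png

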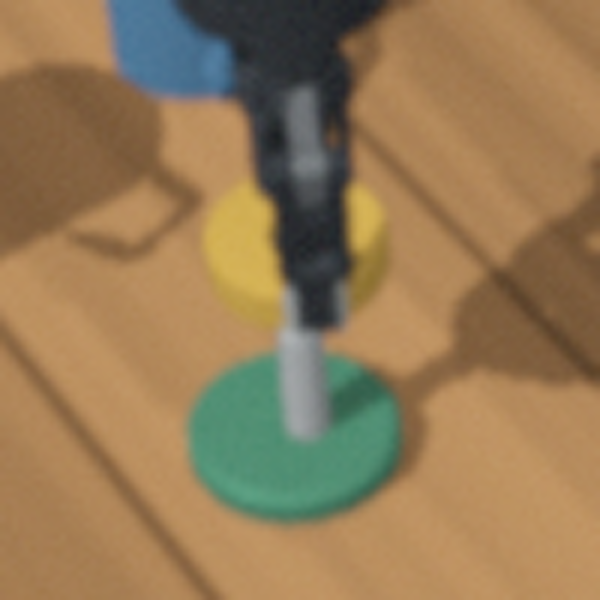

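```bash
python3 - <<'E'
from m import *
c=cam('wrist');hsv=cv2.cvtColor(np.asarray(c['img']),cv2.COLOR_RGB2HSV)
m=cv2.inRange(hsv,(65,80,30),(90,255,255)); m[:, :230]=0;m[:,400:]=0; m[360:]=0
ys,xs=np.nonzero(m); pts=[]
for y in range(200,268):
    r=xs[ys==y]
    if len(r)>20: pts+= [(r.min()-.5,y),(r.max()+.5,y)]
for x in range(305,340):
    r=ys[(xs==x)&(ys>300)]
    if len(r)>2: pts.append((x,r.max()+.5))
    r=ys[(xs==x)&(ys<300)]
    if len(r): pts.append((x,r.min()-.5))
W=np.array([ray(c,*p,.014)[:2] for p in pts])
from scipy.optimize import least_squares
r=least_squares(lambda p:np.hypot(*(W-p).T)-.042,[.549,-.184],loss='soft_l1',f_scale=.001); print(r.x,np.std(r.fun),len(W))
i=np.abs(r.fun)<.0015; 
r2=least_squares(lambda p:np.hypot(*(W[i]-p[:2]).T)-p[2],[.549,-.184,.042]); print(r2.x,i.sum())
goring([.5456,-.1804,.0405],(-3.4,-.4))
E
```

```text
[ 0.54979733 -0.185868  ] 0.0007836571863990893 184
[ 0.5477561  -0.18479329  0.03975416] 127
t 10.9 tcp [ 0.5427 -0.1774  0.0692] F [-0.18  0.82 -4.4 ] w 0.7415
delta tool mm [-0.6 -1.1 28.7]
```

move_arm(
  deltas=[
    {"grip":0.5,"dx":-1,"dy":-2,"dz":8,"yaw":0},
    {"grip":0.5,"dx":0,"dy":0,"dz":6,"yaw":0},
    {"grip":0.5,"dx":0,"dy":0,"dz":4,"yaw":0},
    {"grip":0.5,"dx":0,"dy":0,"dz":2,"yaw":0},
  ],
)

```text
t: 11.3
tcp_pos: [0.5432, -0.1789, 0.0479]
tool_rot: [-0.002, 0.214, 0.977, -0.0]
force: [-0.0, 0.3, -5.0]
gripper_width: 0.749
```

```bash
python3 - <<'E'
from m import *
goring([.5457,-.1814,.0405],(-3.4,-.4));print(toolR()[:,2].round(4))
E
```

```text
t 11.3 tcp [ 0.5432 -0.1789  0.0479] F [-0.04  0.34 -5.04] w 0.7485
delta tool mm [ 0.1 -0.8  7.4]
[-3.4e-03  5.0e-04 -1.0e+00]
```

move_arm(
  deltas=[
    {"grip":0.5,"dx":0,"dy":-1,"dz":2,"yaw":0},
    {"grip":0.5,"dx":0,"dy":0,"dz":2,"yaw":0},
  ],
)

```text
t: 11.5
tcp_pos: [0.5426, -0.1796, 0.0433]
tool_rot: [-0.002, 0.214, 0.977, -0.0]
force: [-0.1, 0.0, -4.9]
gripper_width: 0.747
```

move_arm(
  deltas=[
    {"grip":0.5,"dx":0,"dy":0,"dz":1,"yaw":0},
    {"grip":0.5,"dx":0,"dy":0,"dz":1,"yaw":0},
  ],
)

```text
t: 11.7
tcp_pos: [0.5427, -0.1796, 0.0411]
tool_rot: [-0.002, 0.214, 0.977, -0.0]
force: [-0.6, -0.1, -5.2]
gripper_width: 0.741
```

move_arm(
  deltas=[
    {"grip":0.5,"dx":0,"dy":0,"dz":1,"yaw":0},
    {"grip":0.5,"dx":0,"dy":0,"dz":1,"yaw":0},
  ],
)

```text
t: 11.9
tcp_pos: [0.5429, -0.1797, 0.0393]
tool_rot: [-0.002, 0.214, 0.977, -0.0]
force: [0.4, 0.3, -4.4]
gripper_width: 0.747
```

move_arm(
  deltas=[
    {"grip":0.5,"dx":0,"dy":0,"dz":1,"yaw":0},
    {"grip":0.5,"dx":0,"dy":0,"dz":1,"yaw":0},
  ],
)

```text
t: 12.1
tcp_pos: [0.5431, -0.1799, 0.0374]
tool_rot: [-0.001, 0.214, 0.977, -0.0]
force: [-0.6, 0.4, -4.6]
gripper_width: 0.75
```

move_arm(
  deltas=[
    {"grip":0.5,"dx":0,"dy":0,"dz":1,"yaw":0},
    {"grip":0.5,"dx":0,"dy":0,"dz":1,"yaw":0},
  ],
)

```text
t: 12.3
tcp_pos: [0.5432, -0.1799, 0.0353]
tool_rot: [-0.001, 0.214, 0.977, -0.0]
force: [-0.1, -0.3, -4.6]
gripper_width: 0.745
```

move_arm(
  deltas=[
    {"grip":0.5,"dx":0,"dy":0,"dz":1,"yaw":0},
    {"grip":0.5,"dx":0,"dy":0,"dz":1,"yaw":0},
  ],
)

```text
t: 12.5
tcp_pos: [0.5432, -0.1799, 0.0331]
tool_rot: [-0.001, 0.214, 0.977, -0.0]
force: [-0.2, -0.6, -4.4]
gripper_width: 0.747
```

move_arm(
  deltas=[
    {"grip":0.5,"dx":0,"dy":0,"dz":1,"yaw":0},
    {"grip":0.5,"dx":0,"dy":0,"dz":1,"yaw":0},
  ],
)

```text
t: 12.7
tcp_pos: [0.5432, -0.1799, 0.0309]
tool_rot: [-0.001, 0.214, 0.977, -0.0]
force: [0.1, -0.0, -5.8]
gripper_width: 0.744
```

move_arm(
  deltas=[
    {"grip":0.5,"dx":0,"dy":0,"dz":2,"yaw":0},
    {"grip":0.5,"dx":0,"dy":0,"dz":3,"yaw":0},
    {"grip":0.5,"dx":0,"dy":0,"dz":3,"yaw":0},
  ],
)

```text
t: 13.0
tcp_pos: [0.5435, -0.18, 0.0227]
tool_rot: [-0.001, 0.214, 0.977, -0.0]
force: [-0.2, 0.7, -5.0]
gripper_width: 0.744
```

```bash
python3 - <<'E'
from m import *
goring([.5457,-.1814,-.0142],(-3.4,-.4));print(toolR()[:,2].round(4))
c=cam('wrist'); cv2.imwrite('pics/w15c.png',cv2.resize(np.asarray(c['img'])[230:430,200:440,::-1],None,fx=3,fy=3))
c=cam('scene');cv2.imwrite('pics/s15c.png',cv2.resize(np.asarray(c['img'])[110:210,250:350,::-1],None,fx=6,fy=6,interpolation=cv2.INTER_CUBIC))
E
```

```text
t 13.0 tcp [ 0.5435 -0.18    0.0227] F [-0.25  0.65 -5.03] w 0.7443
delta tool mm [ 0.8  0.1 36.9]
[-1.8e-03 -2.0e-04 -1.0e+00]
```

View pics/w15c.png

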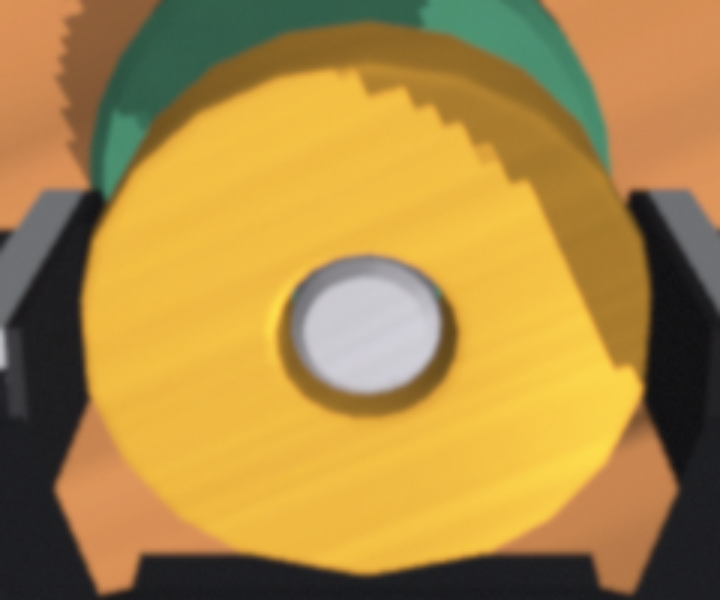

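View pics/s15c.png

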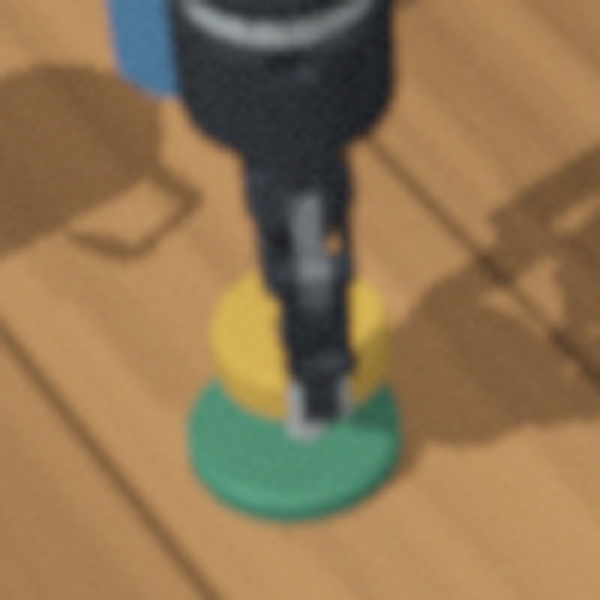

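move_arm(
  deltas=[
    {"grip":0.5,"dx":0,"dy":0,"dz":3,"yaw":0},
    {"grip":0.5,"dx":0,"dy":0,"dz":3,"yaw":0},
    {"grip":0.5,"dx":0,"dy":0,"dz":3,"yaw":0},
    {"grip":0.5,"dx":0,"dy":0,"dz":3,"yaw":0},
  ],
)

```text
t: 13.5
tcp_pos: [0.5434, -0.18, 0.0096]
tool_rot: [-0.001, 0.214, 0.977, -0.0]
force: [-0.0, -0.1, -4.5]
gripper_width: 0.747
```

move_arm(
  deltas=[
    {"grip":0.5,"dx":0,"dy":0,"dz":3,"yaw":0},
    {"grip":0.5,"dx":0,"dy":0,"dz":3,"yaw":0},
    {"grip":0.5,"dx":0,"dy":0,"dz":2,"yaw":0},
  ],
)

```text
t: 13.8
tcp_pos: [0.5431, -0.1799, 0.0006]
tool_rot: [-0.001, 0.214, 0.977, -0.0]
force: [0.2, 0.1, -4.7]
gripper_width: 0.742
```

move_arm(
  deltas=[
    {"grip":0.5,"dx":0,"dy":0,"dz":2,"yaw":0},
    {"grip":0.5,"dx":0,"dy":0,"dz":2,"yaw":0},
  ],
)

```text
t: 14.0
tcp_pos: [0.5431, -0.1799, -0.0038]
tool_rot: [-0.001, 0.214, 0.977, -0.0]
force: [0.6, 0.5, -5.6]
gripper_width: 0.745
```

move_arm(
  deltas=[
    {"grip":0.5,"dx":0,"dy":0,"dz":2,"yaw":0},
    {"grip":0.5,"dx":0,"dy":0,"dz":2,"yaw":0},
  ],
)

```text
t: 14.2
tcp_pos: [0.5433, -0.18, -0.0081]
tool_rot: [-0.001, 0.214, 0.977, -0.0]
force: [0.1, -1.1, -5.2]
gripper_width: 0.747
```

move_arm(
  deltas=[
    {"grip":0.5,"dx":0,"dy":0,"dz":1.5,"yaw":0},
    {"grip":0.5,"dx":0,"dy":0,"dz":1,"yaw":0},
  ],
)

```text
t: 14.4
tcp_pos: [0.5432, -0.1799, -0.0109]
tool_rot: [-0.001, 0.214, 0.977, -0.0]
force: [-0.3, 0.3, -5.4]
gripper_width: 0.743
```

Passed without body contact. Seat is expected around -0.0142, so I'll use 1 mm steps.

move_arm(
  deltas=[
    {"grip":0.5,"dx":0,"dy":0,"dz":1,"yaw":0},
    {"grip":0.5,"dx":0,"dy":0,"dz":1,"yaw":0},
  ],
)

```text
t: 14.6
tcp_pos: [0.5433, -0.18, -0.013]
tool_rot: [-0.001, 0.214, 0.977, -0.0]
force: [-0.1, 0.4, -4.2]
gripper_width: 0.743
```

move_arm(
  deltas=[
    {"grip":0.5,"dx":0,"dy":0,"dz":1,"yaw":0},
  ],
)

```text
t: 14.7
tcp_pos: [0.5432, -0.18, -0.0136]
tool_rot: [-0.001, 0.214, 0.977, -0.0]
force: [-5.0, 0.5, 5.4]
gripper_width: 0.744
```

move_arm(
  deltas=[
    {"grip":0.5,"dx":0,"dy":0,"dz":1,"yaw":0},
  ],
)

```text
t: 14.8
tcp_pos: [0.5432, -0.18, -0.0136]
tool_rot: [-0.002, 0.214, 0.977, -0.0]
force: [-4.9, 2.0, 6.5]
gripper_width: 0.746
```

move_arm(
  deltas=[
    {"grip":0.5,"dx":0,"dy":0,"dz":-0.3,"yaw":0},
    {"grip":0.05,"dx":0,"dy":0,"dz":0,"yaw":0},
    {"grip":0.05,"dx":0,"dy":0,"dz":0,"yaw":0},
    {"grip":0.05,"dx":0,"dy":0,"dz":0,"yaw":0},
  ],
)

```text
t: 15.2
tcp_pos: [0.5465, -0.1816, -0.0112]
tool_rot: [0.002, 0.214, 0.977, -0.001]
force: [0.9, -0.6, -0.9]
gripper_width: 0.953
```

move_arm(
  deltas=[
    {"grip":0.05,"dx":0,"dy":0,"dz":-10,"yaw":0},
    {"grip":0.05,"dx":0,"dy":0,"dz":-20,"yaw":0},
    {"grip":0.05,"dx":0,"dy":0,"dz":-25,"yaw":0},
    {"grip":0.05,"dx":0,"dy":0,"dz":-25,"yaw":0},
  ],
)

```text
t: 15.6
tcp_pos: [0.5441, -0.1804, 0.0695]
tool_rot: [-0.001, 0.214, 0.977, -0.0]
force: [1.1, -0.5, -0.0]
gripper_width: 0.953
```

```bash
python3 - <<'E'
from m import *
go([.452,.038,.09]);print(toolR().round(4))
c=cam('wrist','w16.png')
c=cam('scene');cv2.imwrite('pics/s16c.png',cv2.resize(np.asarray(c['img'])[110:210,250:350,::-1],None,fx=6,fy=6,interpolation=cv2.INTER_CUBIC))
E
```

```text
t 15.6 tcp [ 0.5441 -0.1804  0.0695] F [ 1.05 -0.46 -0.02] w 0.9533
delta tool mm [175.1 159.8 -20.4]
[[-9.081e-01  4.186e-01 -2.000e-03]
 [ 4.186e-01  9.082e-01 -1.000e-04]
 [ 1.700e-03 -9.000e-04 -1.000e+00]]
```

View pics/w16.png

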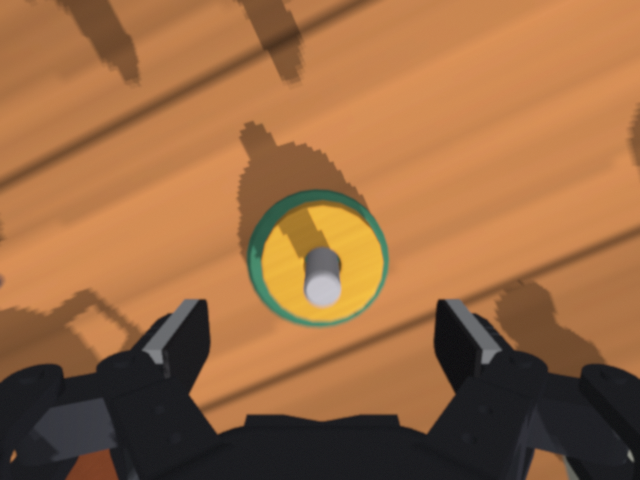

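View pics/s16c.png

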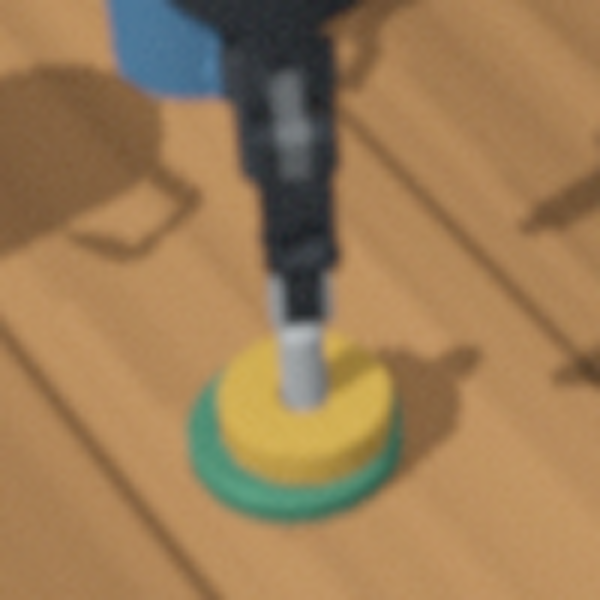

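move_arm(
  deltas=[
    {"grip":0.2,"dx":12,"dy":10,"dz":-5,"yaw":0},
    {"grip":0.2,"dx":22,"dy":20,"dz":0,"yaw":0},
    {"grip":0.2,"dx":22,"dy":20,"dz":0,"yaw":0},
    {"grip":0.2,"dx":22,"dy":20,"dz":0,"yaw":0},
    {"grip":0.2,"dx":22,"dy":20,"dz":0,"yaw":0},
    {"grip":0.2,"dx":20,"dy":18,"dz":0,"yaw":0},
    {"grip":0.2,"dx":14,"dy":12,"dz":0,"yaw":0},
    {"grip":0.2,"dx":6,"dy":6,"dz":0,"yaw":0},
  ],
)

```text
t: 16.5
tcp_pos: [0.472, -0.0057, 0.0768]
tool_rot: [0.007, 0.216, 0.976, -0.002]
force: [-0.6, -0.7, -0.1]
gripper_width: 0.802
```

```bash
python3 - <<'E'
from m import *
go([.453,.0385,-.027]);print(toolR()[:,2].round(4))
c=cam('wrist','w17.png');rings(c,500)
E
```

```text
t 16.5 tcp [ 0.472  -0.0057  0.0768] F [-0.57 -0.68 -0.11] w 0.8023
delta tool mm [ 37.3  32.2 103.2]
[ 0.012  -0.0074 -0.9999]
ell [121.7 468.2] [44.8 64.2] [array([ 0.5717, -0.219 ]), array([ 0.5624, -0.2051]), array([ 0.5598, -0.2011])]
ell [375.4 181.9] [92.6 94.5] [array([0.4538, 0.0387]), array([0.4513, 0.0378]), array([0.4506, 0.0375])]
ell [374.2 182.3] [30.  33.4] [array([0.4537, 0.0379]), array([0.4513, 0.0371]), array([0.4506, 0.0368])]
```

View pics/w17.png

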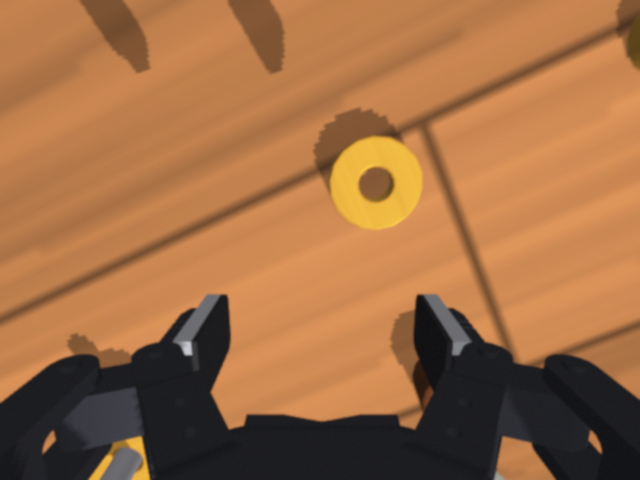

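move_arm(
  deltas=[
    {"grip":0.12,"dx":15,"dy":12,"dz":8,"yaw":0},
    {"grip":0.12,"dx":12,"dy":10,"dz":12,"yaw":0},
    {"grip":0.12,"dx":7,"dy":6,"dz":12,"yaw":0},
    {"grip":0.12,"dx":2,"dy":2,"dz":12,"yaw":0},
    {"grip":0.12,"dx":0,"dy":0,"dz":10,"yaw":0},
  ],
)

```text
t: 17.05
tcp_pos: [0.4575, 0.0352, 0.0224]
tool_rot: [0.011, 0.217, 0.976, -0.003]
force: [0.5, -0.3, -0.8]
gripper_width: 0.885
```

```bash
python3 - <<'E'
from m import *
go([.451,.0378,-.027]);print(toolR()[:,2].round(4))
c=cam('wrist','w18.png');rings(c,500)
E
```

```text
t 17.05 tcp [0.4575 0.0352 0.0224] F [ 0.45 -0.3  -0.79] w 0.8852
delta tool mm [ 8.1 -0.3 49.2]
[ 0.0208 -0.0098 -0.9997]
ell [320.1 261.7] [113.3 114. ] [array([0.4549, 0.0355]), array([0.4505, 0.0376]), array([0.4492, 0.0383])]
ell [320.2 261. ] [30.7 39.6] [array([0.4546, 0.0357]), array([0.4502, 0.0378]), array([0.449 , 0.0384])]
```

View pics/w18.png

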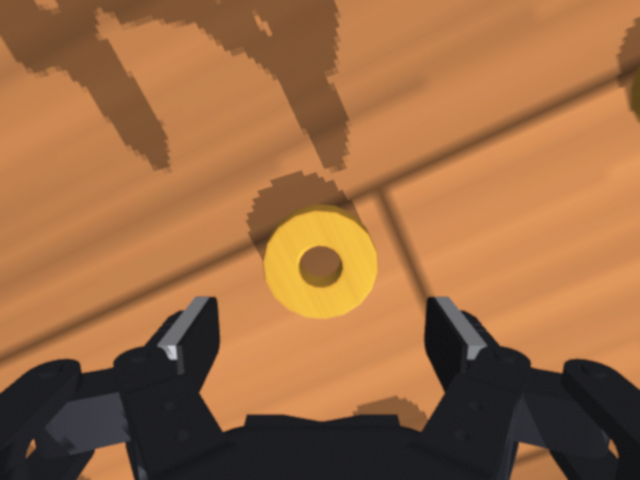

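move_arm(
  deltas=[
    {"grip":0.12,"dx":6,"dy":0,"dz":8,"yaw":0},
    {"grip":0.12,"dx":3,"dy":0,"dz":8,"yaw":0},
    {"grip":0.12,"dx":0,"dy":0,"dz":8,"yaw":0},
    {"grip":0.12,"dx":0,"dy":0,"dz":8,"yaw":0},
    {"grip":0.12,"dx":0,"dy":0,"dz":6,"yaw":0},
  ],
)

```text
t: 17.6
tcp_pos: [0.4501, 0.0368, -0.0197]
tool_rot: [0.011, 0.218, 0.976, -0.003]
force: [0.3, -0.2, 0.3]
gripper_width: 0.882
```

```bash
python3 - <<'E'
from m import *
go([.450,.0380,-.027]);print(toolR()[:,2].round(4))
c=cam('wrist','w19.png');rings(c,500)
E
```

```text
t 17.6 tcp [ 0.4501  0.0368 -0.0197] F [ 0.35 -0.16  0.3 ] w 0.8819
delta tool mm [0.8 1.  7.3]
[ 0.0201 -0.0103 -0.9997]
ell [324.1 316.9] [142.7 144.1] [array([0.4563, 0.0351]), array([0.4498, 0.038 ]), array([0.4479, 0.0389])]
ell [324.1 315.3] [31.2 47.4] [array([0.4556, 0.0354]), array([0.4492, 0.0383]), array([0.4473, 0.0392])]
```

View pics/w19.png

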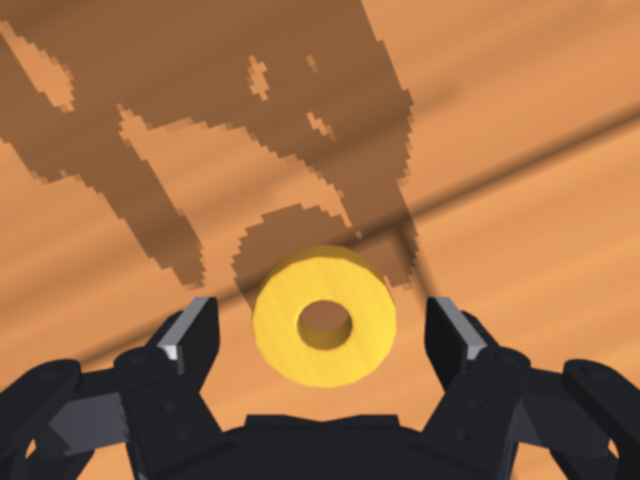

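move_arm(
  deltas=[
    {"grip":0.12,"dx":1,"dy":1,"dz":4,"yaw":0},
    {"grip":0.12,"dx":0,"dy":0,"dz":3,"yaw":0},
    {"grip":0.5,"dx":0,"dy":0,"dz":1,"yaw":0},
    {"grip":0.5,"dx":0,"dy":0,"dz":0,"yaw":0},
    {"grip":0.5,"dx":0,"dy":0,"dz":0,"yaw":0},
    {"grip":0.6,"dx":0,"dy":0,"dz":0,"yaw":0},
  ],
  squeeze=35,
)

```text
t: 18.25
tcp_pos: [0.4506, 0.0385, -0.0277]
tool_rot: [0.011, 0.218, 0.976, -0.003]
force: [-0.4, 0.3, -2.4]
gripper_width: 0.614
```

```bash
python3 - <<'E'
from m import *
go([.450,.0380,-.027]);print(toolR()[:,2].round(4))
c=cam('wrist');cv2.imwrite('pics/w20c.png',cv2.resize(np.asarray(c['img'])[230:430,200:440,::-1],None,fx=3,fy=3))
E
```

```text
t 18.25 tcp [ 0.4506  0.0385 -0.0277] F [-0.42  0.25 -2.37] w 0.6141
delta tool mm [ 0.3 -0.7 -0.7]
[ 0.0204 -0.0098 -0.9997]
```

View pics/w20c.png

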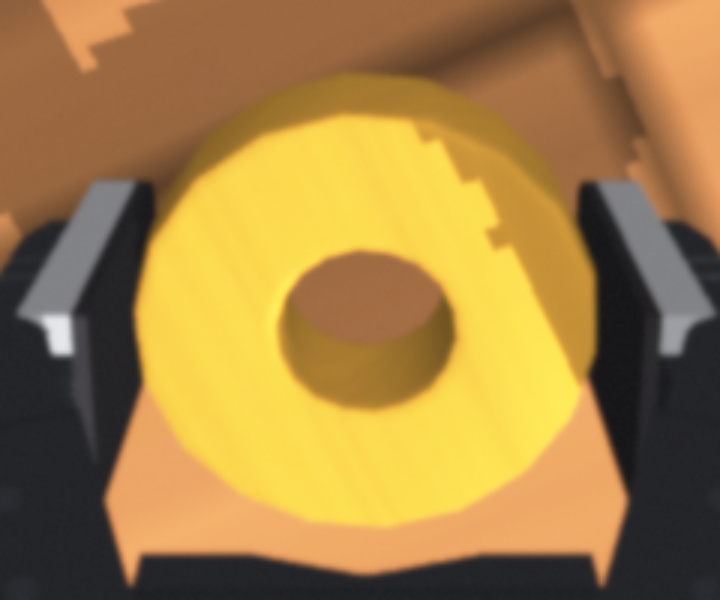

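move_arm(
  deltas=[
    {"grip":0.6,"dx":0,"dy":0,"dz":-3,"yaw":0},
    {"grip":0.6,"dx":0,"dy":0,"dz":-10,"yaw":0},
    {"grip":0.6,"dx":0,"dy":0,"dz":-25,"yaw":0},
    {"grip":0.6,"dx":0,"dy":0,"dz":-30,"yaw":0},
    {"grip":0.6,"dx":0,"dy":0,"dz":-30,"yaw":0},
    {"grip":0.6,"dx":0,"dy":0,"dz":0,"yaw":0},
  ],
  squeeze=50,
)

```text
t: 18.9
tcp_pos: [0.446, 0.0396, 0.0739]
tool_rot: [0.008, 0.218, 0.976, -0.003]
force: [1.3, 0.7, -1.7]
gripper_width: 0.61
```

```bash
python3 - <<'E'
from m import *
go([.546,-.181,.08]);print(toolR()[:,2].round(4))
E
```

```text
t 18.9 tcp [0.446  0.0396 0.0739] F [ 1.35  0.75 -1.72] w 0.6096
delta tool mm [-184.5 -157.    -2.5]
[ 0.0152 -0.0094 -0.9998]
```

move_arm(
  deltas=[
    {"grip":0.6,"dx":-12,"dy":-10,"dz":-4,"yaw":0},
    {"grip":0.6,"dx":-24,"dy":-20,"dz":-2,"yaw":0},
    {"grip":0.6,"dx":-24,"dy":-20,"dz":0,"yaw":0},
    {"grip":0.6,"dx":-24,"dy":-20,"dz":0,"yaw":0},
    {"grip":0.6,"dx":-24,"dy":-20,"dz":0,"yaw":0},
    {"grip":0.6,"dx":-20,"dy":-17,"dz":0,"yaw":0},
    {"grip":0.6,"dx":-14,"dy":-12,"dz":0,"yaw":0},
    {"grip":0.6,"dx":-8,"dy":-7,"dz":0,"yaw":0},
  ],
)

```text
t: 19.7
tcp_pos: [0.5248, -0.1413, 0.0779]
tool_rot: [0.004, 0.216, 0.976, -0.002]
force: [0.5, 0.7, -2.3]
gripper_width: 0.611
```

```bash
python3 - <<'E'
from m import *
go([.546,-.181,.08]);print(toolR()[:,2].round(4))
c=cam('wrist');cv2.imwrite('pics/w21c.png',cv2.resize(np.asarray(c['img'])[230:430,200:440,::-1],None,fx=3,fy=3))
s=robot.read_state();R=toolR();T=s['tcp_pos']
for x in(-4,-2,0):
    P=lambda r,z:[proj(c,T+R@np.array([x/1000+r*np.cos(a),r*np.sin(a),-z])) for a in np.linspace(0,2*np.pi,73)]
    o=np.array(P(.027,.0437));b=np.array(P(.010,.0437))
    f=lambda A:((A-[200,230])*3).round()
    print(x,'outer',f(o.min(0)),f(o.max(0)),'bore',f(b.min(0)),f(b.max(0)))
E
```

```text
t 19.7 tcp [ 0.5248 -0.1413  0.0779] F [ 0.47  0.67 -2.25] w 0.6106
delta tool mm [-36.  -27.   -1.7]
[ 0.007  -0.0054 -1.    ]
-4 outer [121. 117.] [594. 543.] bore [270. 261.] [445. 418.]
-2 outer [120. 100.] [594. 529.] bore [270. 244.] [445. 403.]
0 outer [119.  82.] [595. 514.] bore [269. 228.] [445. 388.]
```

View pics/w21c.png

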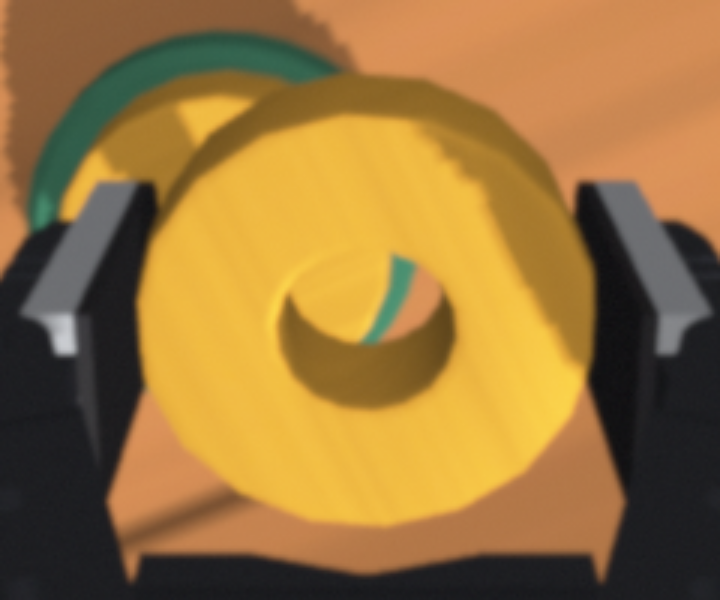

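```bash
python3 - <<'E'
from m import *
goring([.5466,-.1814,.060],(-3.0,-.2))
E
```

```text
t 19.75 tcp [ 0.5255 -0.1426  0.0781] F [ 0.6  -2.06 -2.3 ] w 0.6044
delta tool mm [-32.4 -26.   18.5]
```

move_arm(
  deltas=[
    {"grip":0.6,"dx":-12,"dy":-10,"dz":0,"yaw":0},
    {"grip":0.6,"dx":-11,"dy":-9,"dz":2,"yaw":0},
    {"grip":0.6,"dx":-6,"dy":-5,"dz":3,"yaw":0},
    {"grip":0.6,"dx":-2,"dy":-2,"dz":3,"yaw":0},
    {"grip":0.6,"dx":0,"dy":0,"dz":3,"yaw":0},
  ],
)

```text
t: 20.25
tcp_pos: [0.543, -0.1798, 0.0657]
tool_rot: [0.003, 0.215, 0.977, -0.002]
force: [0.3, 0.3, -2.0]
gripper_width: 0.612
```

```bash
python3 - <<'E'
from m import *
goring([.5466,-.1814,.047],(-3.0,-.2));print(toolR()[:,2].round(4))
E
```

```text
t 20.25 tcp [ 0.543  -0.1798  0.0657] F [ 0.31  0.26 -2.05] w 0.6125
delta tool mm [-0.8  0.3 18.8]
[ 0.0059 -0.0048 -1.    ]
```

move_arm(
  deltas=[
    {"grip":0.6,"dx":-1,"dy":0,"dz":5,"yaw":0},
    {"grip":0.6,"dx":0,"dy":0,"dz":5,"yaw":0},
    {"grip":0.6,"dx":0,"dy":0,"dz":4,"yaw":0},
    {"grip":0.6,"dx":0,"dy":0,"dz":2,"yaw":0},
  ],
)

```text
t: 20.65
tcp_pos: [0.5428, -0.1783, 0.0474]
tool_rot: [0.002, 0.215, 0.977, -0.001]
force: [-0.6, 0.7, -2.6]
gripper_width: 0.61
```

```bash
python3 - <<'E'
from m import *
goring([.5466,-.1814,.041],(-3.0,-.2));print(toolR()[:,2].round(4))
E
```

```text
t 20.65 tcp [ 0.5428 -0.1783  0.0474] F [-0.62  0.69 -2.57] w 0.6101
delta tool mm [-1.7 -1.   6.4]
[ 0.0035 -0.003  -1.    ]
```

move_arm(
  deltas=[
    {"grip":0.6,"dx":-1.5,"dy":-1,"dz":1,"yaw":0},
    {"grip":0.6,"dx":-0.3,"dy":0,"dz":2,"yaw":0},
    {"grip":0.6,"dx":0,"dy":0,"dz":1,"yaw":0},
  ],
)

```text
t: 20.95
tcp_pos: [0.5438, -0.1796, 0.0428]
tool_rot: [0.002, 0.214, 0.977, -0.001]
force: [0.7, -0.8, -1.8]
gripper_width: 0.607
```

```bash
python3 - <<'E'
from m import *
goring([.5466,-.1814,.041],(-3.0,-.2));print(toolR()[:,2].round(4))
E
```

```text
t 20.95 tcp [ 0.5438 -0.1796  0.0428] F [ 0.67 -0.78 -1.79] w 0.6071
delta tool mm [-0.3 -0.3  1.8]
[ 0.0029 -0.0027 -1.    ]
```

move_arm(
  deltas=[
    {"grip":0.6,"dx":0,"dy":0,"dz":1,"yaw":0},
    {"grip":0.6,"dx":0,"dy":0,"dz":1,"yaw":0},
  ],
)

```text
t: 21.15
tcp_pos: [0.5441, -0.1798, 0.0409]
tool_rot: [0.002, 0.215, 0.977, -0.001]
force: [0.1, 0.3, -2.3]
gripper_width: 0.607
```

move_arm(
  deltas=[
    {"grip":0.6,"dx":0,"dy":0,"dz":1,"yaw":0},
    {"grip":0.6,"dx":0,"dy":0,"dz":1,"yaw":0},
  ],
)

```text
t: 21.35
tcp_pos: [0.5443, -0.1799, 0.039]
tool_rot: [0.002, 0.215, 0.977, -0.001]
force: [-0.1, 0.5, -2.2]
gripper_width: 0.603
```

move_arm(
  deltas=[
    {"grip":0.6,"dx":0,"dy":0,"dz":1,"yaw":0},
    {"grip":0.6,"dx":0,"dy":0,"dz":1,"yaw":0},
  ],
)

```text
t: 21.55
tcp_pos: [0.5444, -0.18, 0.0369]
tool_rot: [0.002, 0.215, 0.977, -0.001]
force: [0.5, 1.0, -2.7]
gripper_width: 0.609
```

move_arm(
  deltas=[
    {"grip":0.6,"dx":0,"dy":0,"dz":1,"yaw":0},
    {"grip":0.6,"dx":0,"dy":0,"dz":1,"yaw":0},
  ],
)

```text
t: 21.75
tcp_pos: [0.5444, -0.18, 0.0348]
tool_rot: [0.002, 0.215, 0.977, -0.001]
force: [0.5, -0.9, -3.3]
gripper_width: 0.613
```

move_arm(
  deltas=[
    {"grip":0.6,"dx":0,"dy":0,"dz":2,"yaw":0},
    {"grip":0.6,"dx":0,"dy":0,"dz":2,"yaw":0},
    {"grip":0.6,"dx":0,"dy":0,"dz":3,"yaw":0},
  ],
)

```text
t: 22.05
tcp_pos: [0.5447, -0.1801, 0.0276]
tool_rot: [0.003, 0.215, 0.977, -0.001]
force: [-0.1, 0.2, -2.0]
gripper_width: 0.606
```

move_arm(
  deltas=[
    {"grip":0.6,"dx":0,"dy":0,"dz":3,"yaw":0},
    {"grip":0.6,"dx":0,"dy":0,"dz":3,"yaw":0},
    {"grip":0.6,"dx":0,"dy":0,"dz":2,"yaw":0},
  ],
)

```text
t: 22.35
tcp_pos: [0.5445, -0.18, 0.0185]
tool_rot: [0.002, 0.215, 0.977, -0.001]
force: [-0.4, -0.4, -2.4]
gripper_width: 0.608
```

```bash
python3 - <<'E'
from m import *
goring([.5466,-.1814,.0043],(-3.0,-.2));print(toolR()[:,2].round(4))
c=cam('wrist');cv2.imwrite('pics/w22c.png',cv2.resize(np.asarray(c['img'])[230:430,200:440,::-1],None,fx=3,fy=3))
E
```

```text
t 22.35 tcp [ 0.5445 -0.18    0.0185] F [-0.43 -0.44 -2.39] w 0.608
delta tool mm [ 0.6 -0.2 14.2]
[ 0.0042 -0.0033 -1.    ]
```

View pics/w22c.png

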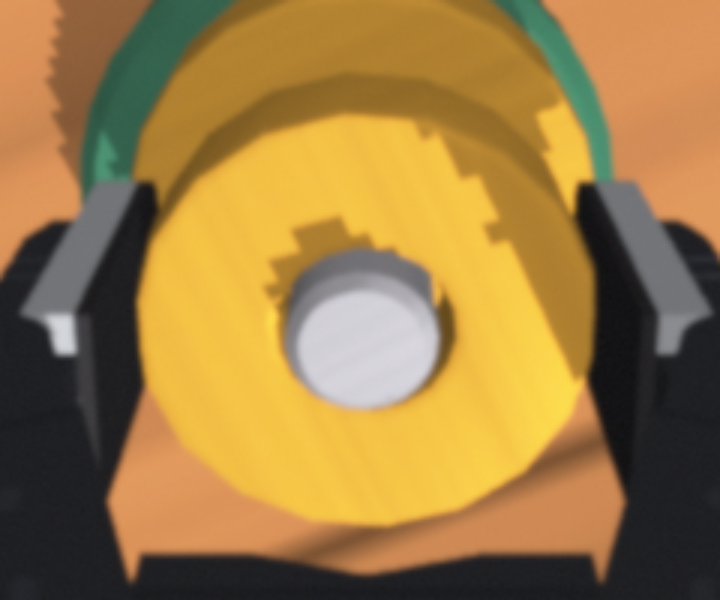

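move_arm(
  deltas=[
    {"grip":0.6,"dx":0,"dy":0,"dz":3,"yaw":0},
    {"grip":0.6,"dx":0,"dy":0,"dz":3,"yaw":0},
    {"grip":0.6,"dx":0,"dy":0,"dz":2,"yaw":0},
  ],
)

```text
t: 22.7
tcp_pos: [0.5445, -0.18, 0.0097]
tool_rot: [0.002, 0.215, 0.977, -0.001]
force: [0.0, -0.4, -3.0]
gripper_width: 0.607
```

move_arm(
  deltas=[
    {"grip":0.6,"dx":0,"dy":0,"dz":1.5,"yaw":0},
    {"grip":0.6,"dx":0,"dy":0,"dz":1,"yaw":0},
  ],
)

```text
t: 22.9
tcp_pos: [0.5443, -0.18, 0.0067]
tool_rot: [0.002, 0.215, 0.977, -0.001]
force: [-0.1, -0.9, -1.6]
gripper_width: 0.606
```

move_arm(
  deltas=[
    {"grip":0.6,"dx":0,"dy":0,"dz":1,"yaw":0},
  ],
)

```text
t: 23.0
tcp_pos: [0.5444, -0.18, 0.0056]
tool_rot: [0.002, 0.215, 0.977, -0.001]
force: [0.3, -0.2, -1.7]
gripper_width: 0.609
```

move_arm(
  deltas=[
    {"grip":0.6,"dx":0,"dy":0,"dz":1,"yaw":0},
  ],
)

```text
t: 23.1
tcp_pos: [0.5445, -0.18, 0.0046]
tool_rot: [0.002, 0.215, 0.977, -0.001]
force: [-0.6, -0.3, -2.2]
gripper_width: 0.608
```

move_arm(
  deltas=[
    {"grip":0.6,"dx":0,"dy":0,"dz":1,"yaw":0},
  ],
)

```text
t: 23.2
tcp_pos: [0.5445, -0.18, 0.004]
tool_rot: [0.002, 0.215, 0.977, -0.001]
force: [-3.5, 0.6, 6.8]
gripper_width: 0.611
```

move_arm(
  deltas=[
    {"grip":0.6,"dx":0,"dy":0,"dz":0.7,"yaw":0},
  ],
)

```text
t: 23.3
tcp_pos: [0.5445, -0.18, 0.004]
tool_rot: [0.002, 0.214, 0.977, -0.001]
force: [-4.1, 1.5, 5.4]
gripper_width: 0.609
```

Seated at the expected height with about 9 N net. Releasing and retreating.

move_arm(
  deltas=[
    {"grip":0.6,"dx":0,"dy":0,"dz":-0.3,"yaw":0},
    {"grip":0.15,"dx":0,"dy":0,"dz":0,"yaw":0},
    {"grip":0.15,"dx":0,"dy":0,"dz":0,"yaw":0},
    {"grip":0.15,"dx":0,"dy":0,"dz":0,"yaw":0},
    {"grip":0.15,"dx":0,"dy":0,"dz":-8,"yaw":0},
    {"grip":0.15,"dx":0,"dy":0,"dz":-20,"yaw":0},
    {"grip":0.15,"dx":0,"dy":0,"dz":-25,"yaw":0},
    {"grip":0.15,"dx":0,"dy":0,"dz":-25,"yaw":0},
  ],
)

```text
t: 24.1
tcp_pos: [0.5425, -0.179, 0.0823]
tool_rot: [-0.0, 0.215, 0.977, -0.0]
force: [-0.1, -0.5, -0.1]
gripper_width: 0.847
```

```bash
python3 - <<'E'
from m import *
go([.449,.214,.09]);print(toolR()[:,2].round(4))
c=cam('wrist');cv2.imwrite('pics/w23.png',c['img'][:,:,::-1])
E
```

```text
t 24.1 tcp [ 0.5425 -0.179   0.0823] F [-0.05 -0.5  -0.07] w 0.8474
delta tool mm [249.7 317.6  -8. ]
[-7.e-04 -9.e-04 -1.e+00]
```

View pics/w23.png

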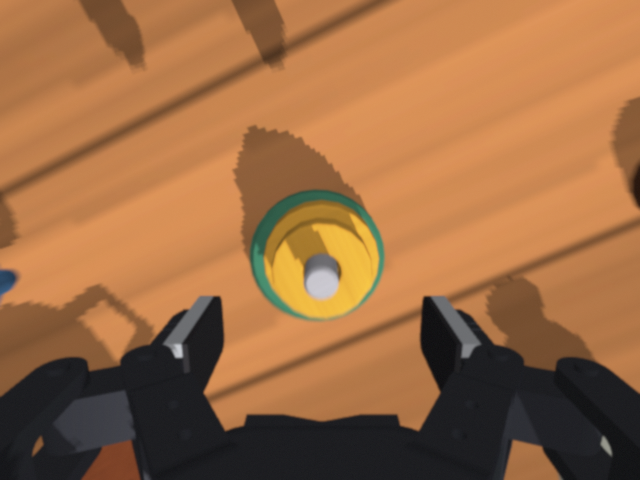

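move_arm(
  deltas=[
    {"grip":0.3,"dx":12,"dy":15,"dz":-3,"yaw":0},
    {"grip":0.3,"dx":24,"dy":30,"dz":0,"yaw":0},
    {"grip":0.3,"dx":24,"dy":30,"dz":0,"yaw":0},
    {"grip":0.3,"dx":24,"dy":30,"dz":0,"yaw":0},
    {"grip":0.3,"dx":24,"dy":30,"dz":0,"yaw":0},
    {"grip":0.3,"dx":24,"dy":30,"dz":0,"yaw":0},
    {"grip":0.3,"dx":24,"dy":30,"dz":0,"yaw":0},
    {"grip":0.3,"dx":24,"dy":30,"dz":0,"yaw":0},
  ],
)

```text
t: 24.95
tcp_pos: [0.4743, 0.109, 0.0903]
tool_rot: [0.008, 0.219, 0.976, -0.002]
force: [0.3, 0.2, 0.1]
gripper_width: 0.699
```

```bash
python3 - <<'E'
from m import *
go([.449,.214,.08]);print(toolR()[:,2].round(4))
E
```

```text
t 24.95 tcp [0.4743 0.109  0.0903] F [0.34 0.22 0.08] w 0.6991
delta tool mm [67.9 84.1  9.3]
[ 0.014  -0.0063 -0.9999]
```

move_arm(
  deltas=[
    {"grip":0.3,"dx":18,"dy":22,"dz":2,"yaw":0},
    {"grip":0.3,"dx":16,"dy":20,"dz":5,"yaw":0},
    {"grip":0.3,"dx":12,"dy":15,"dz":6,"yaw":0},
    {"grip":0.3,"dx":7,"dy":8,"dz":8,"yaw":0},
    {"grip":0.3,"dx":3,"dy":4,"dz":8,"yaw":0},
  ],
)

```text
t: 25.45
tcp_pos: [0.4453, 0.2058, 0.059]
tool_rot: [0.006, 0.214, 0.977, -0.001]
force: [0.8, -0.7, -0.2]
gripper_width: 0.704
```

```bash
python3 - <<'E'
from m import *
c=cam('wrist','w24.png');rings(c,500)
go([.449,.214,-.027]);print(toolR()[:,2].round(4))
E
```

```text
ell [335.9 246.7] [72.8 74.5] [array([0.4492, 0.2133]), array([0.4452, 0.2146]), array([0.444 , 0.2149])]
ell [335.7 246.2] [28.2 33.5] [array([0.4489, 0.2133]), array([0.4449, 0.2146]), array([0.4437, 0.2149])]
ell [614.5 139.8] [59.6 92.2] [array([0.4574, 0.3768]), array([0.4529, 0.3679]), array([0.4516, 0.3653])]
t 25.5 tcp [0.4441 0.2056 0.0575] F [-1.06 -0.4  -0.67] w 0.6999
delta tool mm [-0.1  9.7 84.5]
[ 0.0089 -0.0042 -1.    ]
```

View pics/w24.png

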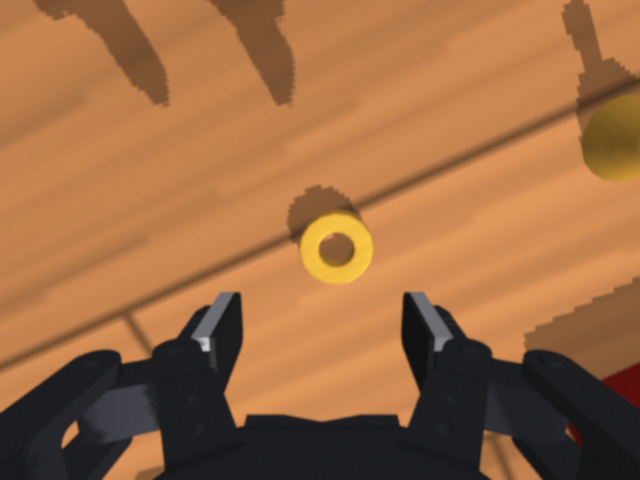

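move_arm(
  deltas=[
    {"grip":0.3,"dx":2,"dy":6,"dz":12,"yaw":0},
    {"grip":0.3,"dx":1,"dy":2,"dz":14,"yaw":0},
    {"grip":0.3,"dx":0,"dy":0,"dz":12,"yaw":0},
    {"grip":0.3,"dx":0,"dy":0,"dz":10,"yaw":0},
    {"grip":0.3,"dx":0,"dy":0,"dz":8,"yaw":0},
    {"grip":0.3,"dx":0,"dy":0,"dz":6,"yaw":0},
  ],
)

```text
t: 26.1
tcp_pos: [0.4465, 0.2119, -0.0099]
tool_rot: [0.005, 0.217, 0.976, -0.002]
force: [0.9, -0.3, 0.2]
gripper_width: 0.699
```

```bash
python3 - <<'E'
from m import *
c=cam('wrist','w25.png');rings(c,500)
go([.445,.2146,-.025]);print(toolR()[:,2].round(4))
E
```

```text
ell [325.8 299.7] [103.5 105.5] [array([0.4503, 0.2121]), array([0.4446, 0.2146]), array([0.443 , 0.2153])]
ell [325.8 298.1] [33.9 46.1] [array([0.4496, 0.2124]), array([0.4439, 0.2149]), array([0.4423, 0.2156])]
t 26.15 tcp [ 0.4456  0.2116 -0.0107] F [-0.05 -0.62  0.2 ] w 0.7018
delta tool mm [ 1.9  2.5 14.3]
[ 0.0071 -0.0056 -1.    ]
```

View pics/w25.png

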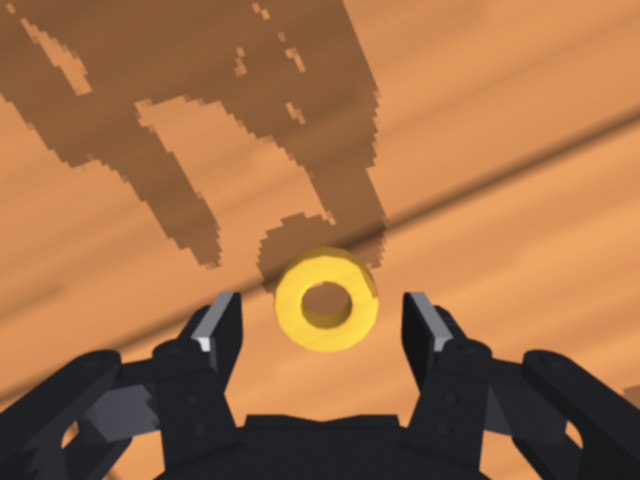

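move_arm(
  deltas=[
    {"grip":0.3,"dx":2,"dy":2,"dz":5,"yaw":0},
    {"grip":0.3,"dx":0,"dy":0,"dz":5,"yaw":0},
    {"grip":0.3,"dx":0,"dy":0,"dz":3,"yaw":0},
    {"grip":0.65,"dx":0,"dy":0,"dz":1,"yaw":0},
    {"grip":0.65,"dx":0,"dy":0,"dz":0,"yaw":0},
    {"grip":0.65,"dx":0,"dy":0,"dz":0,"yaw":0},
    {"grip":0.75,"dx":0,"dy":0,"dz":0,"yaw":0},
  ],
  squeeze=30,
)

```text
t: 26.85
tcp_pos: [0.446, 0.2147, -0.0249]
tool_rot: [0.005, 0.217, 0.976, -0.001]
force: [0.6, 1.2, -0.5]
gripper_width: 0.474
```

```bash
python3 - <<'E'
from m import *
go([.445,.2146,-.025]);print(toolR()[:,2].round(4))
c=cam('wrist');cv2.imwrite('pics/w26c.png',cv2.resize(np.asarray(c['img'])[230:430,200:440,::-1],None,fx=3,fy=3))
E
```

```text
t 26.85 tcp [ 0.446   0.2147 -0.0249] F [ 0.58  1.19 -0.45] w 0.4741
delta tool mm [ 0.9 -0.5  0.1]
[ 0.0095 -0.0049 -0.9999]
```

View pics/w26c.png

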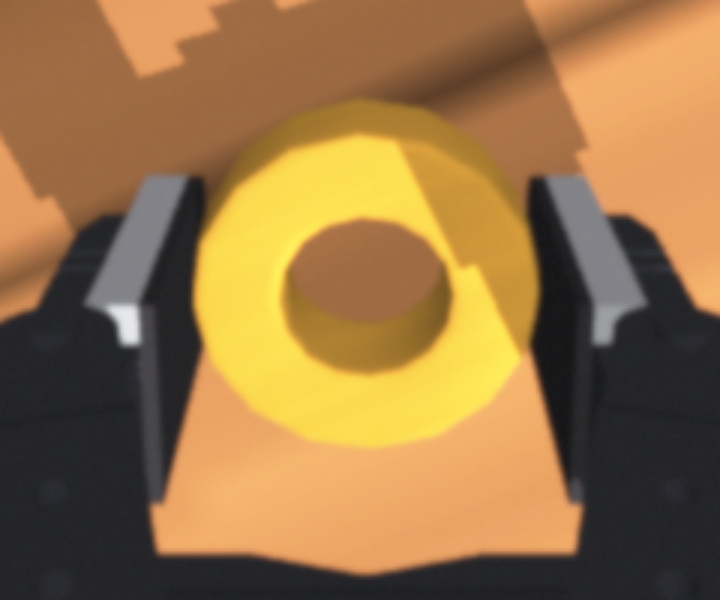

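move_arm(
  deltas=[
    {"grip":0.75,"dx":0,"dy":0,"dz":-3,"yaw":0},
    {"grip":0.75,"dx":0,"dy":0,"dz":-10,"yaw":0},
    {"grip":0.75,"dx":0,"dy":0,"dz":-25,"yaw":0},
    {"grip":0.75,"dx":0,"dy":0,"dz":-30,"yaw":0},
    {"grip":0.75,"dx":0,"dy":-8,"dz":-30,"yaw":0},
    {"grip":0.75,"dx":-12,"dy":-15,"dz":-12,"yaw":0},
    {"grip":0.75,"dx":-24,"dy":-30,"dz":0,"yaw":0},
    {"grip":0.75,"dx":-24,"dy":-30,"dz":0,"yaw":0},
  ],
  squeeze=40,
)

```text
t: 27.7
tcp_pos: [0.4643, 0.1157, 0.095]
tool_rot: [0.007, 0.213, 0.977, -0.001]
force: [0.7, -0.6, -1.2]
gripper_width: 0.468
```

```bash
python3 - <<'E'
from m import *
goring([.5466,-.1814,.085],(-3.0,-.2));print(toolR()[:,2].round(4))
E
```

```text
t 27.7 tcp [0.4643 0.1157 0.095 ] F [ 0.74 -0.59 -1.18] w 0.4676
delta tool mm [-195.2 -235.9   12.2]
[ 0.0132 -0.0039 -0.9999]
```

move_arm(
  deltas=[
    {"grip":0.75,"dx":-24,"dy":-30,"dz":0,"yaw":0},
    {"grip":0.75,"dx":-24,"dy":-29,"dz":0,"yaw":0},
    {"grip":0.75,"dx":-24,"dy":-29,"dz":0,"yaw":0},
    {"grip":0.75,"dx":-24,"dy":-29,"dz":0,"yaw":0},
    {"grip":0.75,"dx":-22,"dy":-27,"dz":0,"yaw":0},
    {"grip":0.75,"dx":-16,"dy":-20,"dz":0,"yaw":0},
    {"grip":0.75,"dx":-10,"dy":-12,"dz":0,"yaw":0},
    {"grip":0.75,"dx":-4,"dy":-5,"dz":0,"yaw":0},
  ],
)

```text
t: 28.5
tcp_pos: [0.528, -0.1236, 0.106]
tool_rot: [0.013, 0.214, 0.977, -0.001]
force: [-0.6, 0.1, -1.4]
gripper_width: 0.472
```

```bash
python3 - <<'E'
from m import *
goring([.5466,-.1814,.085],(-3.0,-.2));print(toolR()[:,2].round(4))
c=cam('wrist');s=robot.read_state()
cv2.imwrite('pics/w27c.png',cv2.resize(np.asarray(c['img'])[230:430,200:440,::-1],None,fx=3,fy=3))
R=toolR();T=s['tcp_pos']
for x in(-4,-2,0):
    P=lambda r,z:[proj(c,T+R@np.array([x/1000+r*np.cos(a),r*np.sin(a),-z])) for a in np.linspace(0,2*np.pi,73)]
    o=np.array(P(.021,.0389));b=np.array(P(.010,.0389))
    f=lambda A:((A-[200,230])*3).round()
    print(x,'outer',f(o.min(0)),f(o.max(0)),'bore',f(b.min(0)),f(b.max(0)))
E
```

```text
t 28.5 tcp [ 0.528  -0.1236  0.106 ] F [-0.61  0.08 -1.37] w 0.4717
delta tool mm [-37.6 -44.5  21.8]
[ 0.0257 -0.0068 -0.9996]
-4 outer [185. 148.] [540. 470.] bore [278. 237.] [447. 390.]
-2 outer [184. 131.] [541. 455.] bore [278. 221.] [447. 375.]
0 outer [183. 114.] [542. 441.] bore [277. 205.] [448. 360.]
```

View pics/w27c.png

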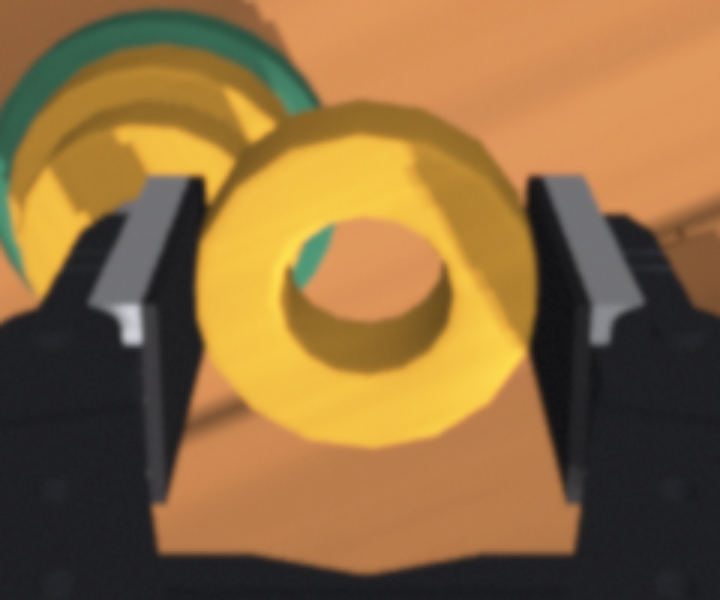

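```bash
cat >> h.py <<'E'
def goring3(P,off,zt):
    R=toolR(); d=R@np.array(off)/1000; X=np.array([P[0]-d[0],P[1]-d[1],zt]); go(X)
E
python3 - <<'E'
from m import *
goring3([.5466,-.1814],(-1.6,.1,-25),.060)
E
```

```text
t 28.55 tcp [ 0.5282 -0.124   0.1061] F [ 0.45 -1.14 -1.59] w 0.4713
delta tool mm [-38.6 -44.6  46.9]
```

move_arm(
  deltas=[
    {"grip":0.75,"dx":-12,"dy":-14,"dz":4,"yaw":0},
    {"grip":0.75,"dx":-12,"dy":-14,"dz":4,"yaw":0},
    {"grip":0.75,"dx":-8,"dy":-10,"dz":4,"yaw":0},
    {"grip":0.75,"dx":-4,"dy":-4,"dz":5,"yaw":0},
    {"grip":0.75,"dx":-1,"dy":-1,"dz":6,"yaw":0},
    {"grip":0.75,"dx":0,"dy":0,"dz":6,"yaw":0},
  ],
)

```text
t: 29.15
tcp_pos: [0.5457, -0.1798, 0.0756]
tool_rot: [0.013, 0.213, 0.977, -0.0]
force: [-0.8, 0.3, -1.4]
gripper_width: 0.473
```

```bash
python3 - <<'E'
from m import *
goring3([.5466,-.1814],(-1.6,.1,-25),.047);print(toolR()[:,2].round(4))
E
```

```text
t 29.15 tcp [ 0.5457 -0.1798  0.0756] F [-0.83  0.34 -1.37] w 0.4727
delta tool mm [ 0.2 -1.1 28.6]
[ 0.0254 -0.0057 -0.9997]
```

move_arm(
  deltas=[
    {"grip":0.75,"dx":0,"dy":-1,"dz":6,"yaw":0},
    {"grip":0.75,"dx":0,"dy":0,"dz":6,"yaw":0},
    {"grip":0.75,"dx":0,"dy":0,"dz":5,"yaw":0},
    {"grip":0.75,"dx":0,"dy":0,"dz":3,"yaw":0},
    {"grip":0.75,"dx":0,"dy":0,"dz":1,"yaw":0},
  ],
)

```text
t: 29.65
tcp_pos: [0.5438, -0.1782, 0.0506]
tool_rot: [0.011, 0.212, 0.977, 0.001]
force: [-0.3, 0.7, -2.3]
gripper_width: 0.471
```

```bash
python3 - <<'E'
from m import *
goring3([.5466,-.1814],(-1.6,.1,-25),.043);print(toolR()[:,2].round(4))
E
```

```text
t 29.65 tcp [ 0.5438 -0.1782  0.0506] F [-0.28  0.71 -2.26] w 0.4707
delta tool mm [-2.6 -1.7  7.6]
[ 0.0211 -0.0029 -0.9998]
```

move_arm(
  deltas=[
    {"grip":0.75,"dx":-2.4,"dy":-1.6,"dz":1,"yaw":0},
    {"grip":0.75,"dx":-0.5,"dy":-0.3,"dz":2,"yaw":0},
    {"grip":0.75,"dx":0,"dy":0,"dz":1,"yaw":0},
  ],
)

```text
t: 29.95
tcp_pos: [0.5465, -0.1815, 0.0469]
tool_rot: [0.011, 0.212, 0.977, 0.001]
force: [-0.0, -0.2, -1.0]
gripper_width: 0.472
```

```bash
python3 - <<'E'
from m import *
goring3([.5466,-.1814],(-1.6,.1,-25),.043);print(toolR()[:,2].round(4))
E
```

```text
t 29.95 tcp [ 0.5465 -0.1815  0.0469] F [-0.02 -0.24 -1.03] w 0.4723
delta tool mm [1.1 0.1 3.9]
[ 0.0223 -0.0035 -0.9997]
```

move_arm(
  deltas=[
    {"grip":0.75,"dx":0.9,"dy":0,"dz":1,"yaw":0},
    {"grip":0.75,"dx":0.2,"dy":0,"dz":1,"yaw":0},
  ],
)

```text
t: 30.15
tcp_pos: [0.5459, -0.1813, 0.0451]
tool_rot: [0.012, 0.212, 0.977, 0.001]
force: [0.2, -0.1, -1.1]
gripper_width: 0.468
```

```bash
python3 - <<'E'
from m import *
goring3([.5466,-.1814],(-1.6,.1,-25),.043);print(toolR()[:,2].round(4))
E
```

```text
t 30.15 tcp [ 0.5459 -0.1813  0.0451] F [ 0.23 -0.13 -1.12] w 0.4685
delta tool mm [0.4 0.3 2.1]
[ 0.0231 -0.0039 -0.9997]
```

move_arm(
  deltas=[
    {"grip":0.75,"dx":0.4,"dy":0.2,"dz":1,"yaw":0},
    {"grip":0.75,"dx":0.1,"dy":0,"dz":1,"yaw":0},
  ],
)

```text
t: 30.35
tcp_pos: [0.5456, -0.181, 0.0431]
tool_rot: [0.012, 0.212, 0.977, 0.001]
force: [0.3, 0.4, -0.9]
gripper_width: 0.471
```

move_arm(
  deltas=[
    {"grip":0.75,"dx":0.1,"dy":0,"dz":1,"yaw":0},
  ],
)

```text
t: 30.45
tcp_pos: [0.5455, -0.1809, 0.0421]
tool_rot: [0.012, 0.212, 0.977, 0.0]
force: [0.3, -0.3, -1.0]
gripper_width: 0.473
```

move_arm(
  deltas=[
    {"grip":0.75,"dx":0.1,"dy":0,"dz":1,"yaw":0},
  ],
)

```text
t: 30.55
tcp_pos: [0.5454, -0.1808, 0.041]
tool_rot: [0.012, 0.212, 0.977, 0.001]
force: [-0.9, -0.2, -1.7]
gripper_width: 0.464
```

move_arm(
  deltas=[
    {"grip":0.75,"dx":0.1,"dy":0,"dz":1,"yaw":0},
  ],
)

```text
t: 30.65
tcp_pos: [0.5454, -0.1808, 0.0399]
tool_rot: [0.012, 0.212, 0.977, 0.001]
force: [-0.7, 0.5, -1.0]
gripper_width: 0.467
```

```bash
python3 - <<'E'
from m import *
goring3([.5466,-.1814],(-1.6,.1,-25),.023);print(toolR()[:,2].round(4))
E
```

```text
t 30.65 tcp [ 0.5454 -0.1808  0.0399] F [-0.68  0.45 -0.97] w 0.4668
delta tool mm [ 0.  -0.1 16.9]
[ 0.0235 -0.004  -0.9997]
```

move_arm(
  deltas=[
    {"grip":0.75,"dx":0,"dy":0,"dz":1,"yaw":0},
    {"grip":0.75,"dx":0,"dy":0,"dz":1,"yaw":0},
    {"grip":0.75,"dx":0,"dy":0,"dz":2,"yaw":0},
  ],
)

```text
t: 30.95
tcp_pos: [0.5456, -0.1809, 0.0357]
tool_rot: [0.012, 0.212, 0.977, 0.0]
force: [0.6, -0.5, -1.7]
gripper_width: 0.472
```

```bash
python3 - <<'E'
from m import *
goring3([.5466,-.1814],(-1.6,.1,-25),.023);print(toolR()[:,2].round(4))
c=cam('wrist');cv2.imwrite('pics/w28c.png',cv2.resize(np.asarray(c['img'])[230:430,200:440,::-1],None,fx=3,fy=3))
E
```

```text
t 30.95 tcp [ 0.5456 -0.1809  0.0357] F [ 0.63 -0.49 -1.7 ] w 0.4716
delta tool mm [ 0.2 -0.1 12.7]
[ 0.0237 -0.0042 -0.9997]
```

View pics/w28c.png

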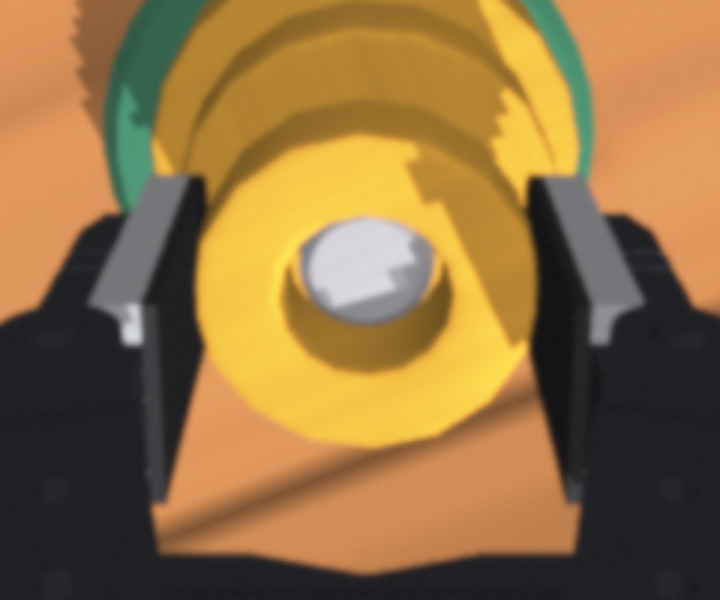

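move_arm(
  deltas=[
    {"grip":0.75,"dx":0,"dy":0,"dz":2,"yaw":0},
    {"grip":0.75,"dx":0,"dy":0,"dz":2,"yaw":0},
  ],
)

```text
t: 31.2
tcp_pos: [0.5455, -0.1808, 0.0311]
tool_rot: [0.012, 0.212, 0.977, 0.001]
force: [0.3, 0.7, -1.0]
gripper_width: 0.467
```

move_arm(
  deltas=[
    {"grip":0.75,"dx":0,"dy":0,"dz":2,"yaw":0},
    {"grip":0.75,"dx":0,"dy":0,"dz":2,"yaw":0},
  ],
)

```text
t: 31.4
tcp_pos: [0.5455, -0.1808, 0.0266]
tool_rot: [0.012, 0.212, 0.977, 0.001]
force: [-0.0, -0.1, -2.0]
gripper_width: 0.471
```

move_arm(
  deltas=[
    {"grip":0.75,"dx":0,"dy":0,"dz":1,"yaw":0},
    {"grip":0.75,"dx":0,"dy":0,"dz":1,"yaw":0},
  ],
)

```text
t: 31.6
tcp_pos: [0.5453, -0.1807, 0.0241]
tool_rot: [0.011, 0.212, 0.977, 0.001]
force: [0.5, -0.1, -0.6]
gripper_width: 0.471
```

move_arm(
  deltas=[
    {"grip":0.75,"dx":0,"dy":0,"dz":1,"yaw":0},
  ],
)

```text
t: 31.7
tcp_pos: [0.5454, -0.1807, 0.0231]
tool_rot: [0.012, 0.212, 0.977, 0.001]
force: [-0.4, 0.4, 3.4]
gripper_width: 0.468
```

move_arm(
  deltas=[
    {"grip":0.75,"dx":0,"dy":0,"dz":0.7,"yaw":0},
  ],
)

```text
t: 31.8
tcp_pos: [0.5455, -0.1808, 0.023]
tool_rot: [0.011, 0.212, 0.977, 0.001]
force: [-3.0, 1.1, 7.0]
gripper_width: 0.471
```

move_arm(
  deltas=[
    {"grip":0.4,"dx":0,"dy":0,"dz":0,"yaw":0},
    {"grip":0.3,"dx":0,"dy":0,"dz":0,"yaw":0},
    {"grip":0.2,"dx":0,"dy":0,"dz":0,"yaw":0},
    {"grip":0.2,"dx":0,"dy":0,"dz":-8,"yaw":0},
    {"grip":0.2,"dx":0,"dy":0,"dz":-20,"yaw":0},
    {"grip":0.2,"dx":0,"dy":0,"dz":-25,"yaw":0},
    {"grip":0.2,"dx":0,"dy":0,"dz":-25,"yaw":0},
    {"grip":0.2,"dx":0,"dy":0,"dz":0,"yaw":0},
  ],
)

```text
t: 32.6
tcp_pos: [0.5441, -0.1807, 0.1051]
tool_rot: [0.012, 0.212, 0.977, 0.0]
force: [-0.2, 0.7, 0.0]
gripper_width: 0.799
```

```bash
python3 - <<'E'
from m import *
go([.5466,-.1814,.12])
c=cam('wrist','w29.png')
c=cam('scene','s29.png');cv2.imwrite('pics/s29c.png',cv2.resize(np.asarray(c['img'])[110:210,250:350,::-1],None,fx=6,fy=6,interpolation=cv2.INTER_CUBIC))
E
```

```text
t 32.6 tcp [ 0.5441 -0.1807  0.1051] F [-0.24  0.72  0.05] w 0.799
delta tool mm [ -2.9   0.5 -14.9]
```

View pics/w29.png

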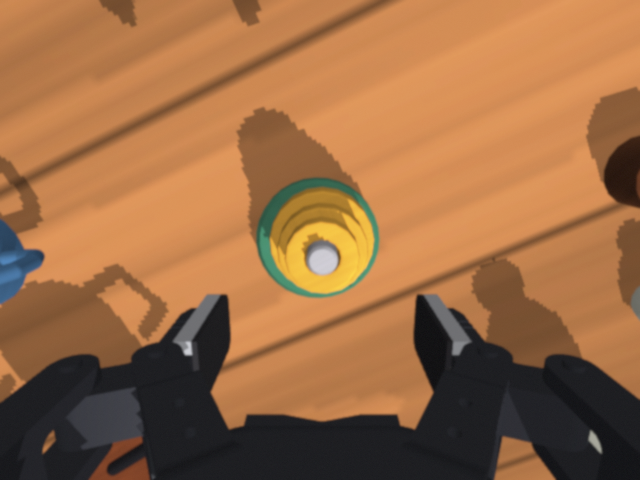

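View pics/s29c.png

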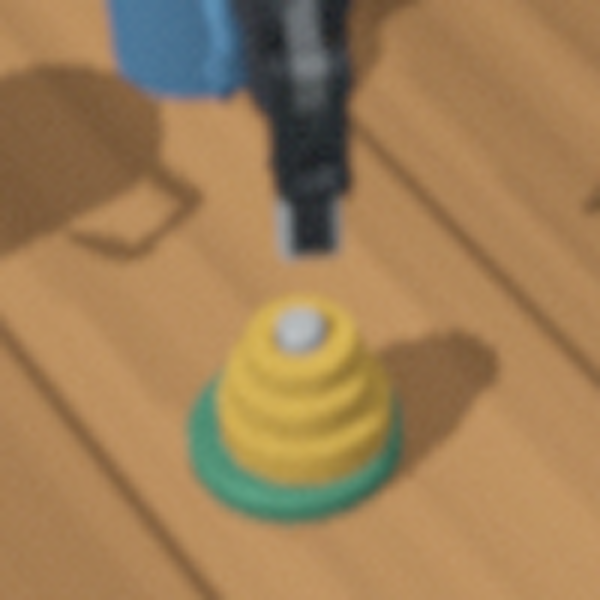

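View pics/s29.png

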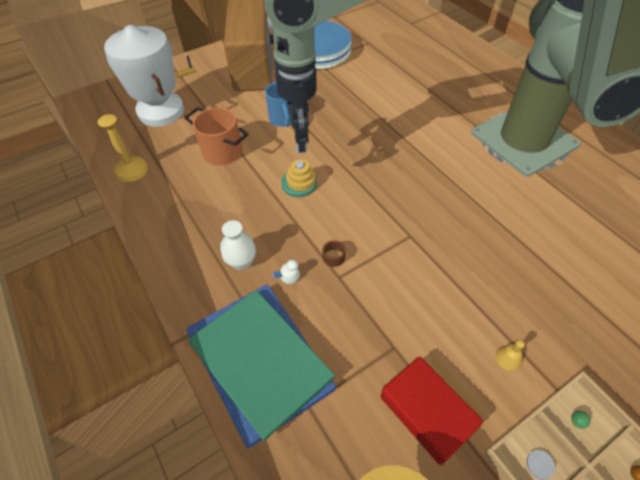

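The stack is at about (299,175) in the scene view: big, middle and small rings, with the post tip standing out at the top. The gripper is clear and the other wares are where they were, so I'm handing in.

```bash
python3 -c "
from rig import robot
print(robot.hand_in())"
```

```text
the job is handed in; nothing more can be done
None
```

All three brass rings are back on the post, biggest at the bottom and smallest on top. I handed the job in at about 33 s of the 72 s allowed. The hand-in gave no verdict, so what follows rests on my own readings and pictures.

**How it was done:** I found the post in the top and scene views and refined its position with the wrist camera. Each ring was lowered over it in 1–3 mm steps, with no contact felt at the post's top.

**Seating:** The force readings rose by at most about 12 N when a ring touched home. The middle and small rings seated within 0.5 mm of the expected height, the big ring within about 0.6 mm.

**Last checks:** The final pictures show the stack lying flat with the post tip standing out above the small ring. The gripper is open and clear, with wrist force near zero. The other wares look unmoved by eye; I did not measure them.

**What disagreed:**
- **Fingertips:** they sit about 25–35 mm farther back than the stated tool point suggests. My first two closings on the big ring shut above it without touching it; I then gripped lower.
- **Tool tilt:** the tool tilted by up to about 0.03 rad during quick moves. It was about 0.024 rad when I released the small ring, within the 0.07 rad limit.

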